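# Stack sample tins on a weighing pan and hold it clear of the balance

## Robot

A 6-joint arm with a two-finger parallel gripper is mounted at the origin on the work surface. World frame = base frame: x ahead of the robot, y to its left, z up, the work surface at z = 0. Lengths are in m, angles in degrees, forces in N, time in s.
With the tool pointing down it reaches from about 0.35 to 0.875 m from the base axis. Payload 4.2 kg.
Tool frame: the origin (TCP) lies midway between the tips of the shut fingers; the grasp point (between the pads) lies 19 mm behind it; z points along the fingers, y is the direction in which the jaws open and shut (so a half turn about z gives the same grasp; the last joint's range is limited). The gripper opens to 87 mm and grips with 3 to 60 N. Pads are 19 mm wide; open, the fingers measure 117 mm over their backs; the gripper's body (75 mm by 190 mm) begins 51 mm behind the grasp point.
Start: joints at [-56.574, 22.042, 0.453, 0, -68.411, -14.817], TCP at [0.199, -0.592, 0.188] pointing down, gripper open.
Joint ranges: [-179.83, 179.83], [-69.29, 118.12], [-61.27, 80.66], [-181.25, 117.63], [-171.15, -9.14], [-177.46, 177.46]. Speed limits (degrees/s): [159.86, 159.86, 180, 180, 180, 180].

## Interface

Orientations are given as a 3x3 rotation matrix whose columns are the frame's x, y, z axes.
In Python, from station import sense, capture, get_calibration, finish_job, spot_in, spot_point gives the robot as it stands.
- The arm moves only by the shell command python3 -m inch 'ROWS'. ROWS is JSON, a list of rows, each an object with "fingers": the finger opening in cm, from 0 to 8.7; "delta_pos": the shift along the tool's x, y, z in cm, a list of three; "spin": the turn about the tool's z in degrees. In form: [{"fingers": fingers, "delta_pos": [dx, dy, dz], "spin": spin}, ...]. A call has 1 to 20 rows; each row is the pose to reach, as a shift and turn from the pose commanded when the call began, along the tool's axes at that moment; what a row does not reach only later rows make up. A row lasts 1/10 s, in which the tool goes at most 50 mm and 8.59 degrees, less where a joint would pass 70% of its speed; a pose out of reach is approached as far as the arm can. A call with a gripper value outside its range is refused whole. The fingers move at their own pace and stop on an object; the grip force is fixed at half the most. Time passes only in rows, so rows that repeat a pose let the fingers close. It gives the time, the measured TCP pose, the force and the opening at its end, in the units of the state.
- sense(): the state, without advancing time (a new reading comes with each control period).
- capture(name): name is "scene" or "top" or "wrist"; returns the picture (420x560x3 uint8, red, green, blue); there is no depth.
- get_calibration(name): a dict with "K" (3x3 intrinsics, pixels), "T" (4x4, takes a point from camera to world coordinates). Camera axes: x right, y up, looking along -z (the intrinsics and any distortion apply to the point x, -y, -z); pixel columns grow to the right and rows downward; lengths in m; the calibration is good to about 2 mm. The wrist camera is an equidistant fisheye: a pixel r from the principal point sees the ray r / f radians off the axis. A picture is of the moment at which its call begins: read the wrist's pose just before it. get_calibration takes no time and is no camera call; for the wrist camera it gives the pose at the moment of the call.
- finish_job(): hands the job in, once; it reports no verdict.
Trained networks look in the newest picture that a camera, given by its name, has taken for a name from the list of things; names that differ only in an ending like _2 or _b are one class to them, and where a whole thing is asked for, a point or a joint stands for the part that bears it (a point fixed in the world has none). Each returns a list of dicts, best first, with "conf" (0 to 1); they miss things now and then, are a little off and sometimes report something else, mostly with a low value. They report only what shows in the picture. A call takes as long as a camera call. They do not tell look-alikes from the thing itself.
- spot_in(camera, target): "extent" ([left, top, right, bottom] as shares, 0 to 1, of the picture: columns of its width, rows of its height, round what is visible of it).
- spot_point(camera, target): "location" ([column, row] as shares, 0 to 1, of the picture: columns of its width, rows of its height: a listed point, or the origin of a listed thing).
The state is a dict: "time_s": time; "joints": joint angles; "joint_velocities": joint speeds; "effort": joint torques, N m; "tcp_pos": TCP position; "ee_rot": TCP orientation; "wrist_force": force on the tool from outside, world axes, zero at the start; "moment": the same for the moment, N m; "gripper_width": opening from 0.0 (shut) to 1.0 (fully open).
Only numpy, scipy, OpenCV 4.12 (cv2) and the standard library are available. Lean on these libraries where they do the work, as an engineer would, in place of code of your own. Each camera call takes 0.05 s, during which the arm holds its last target.

## Task

Stack the two flat sample tins on the balance's weighing pan, the large one centred on the pan and the small one centred on top of it, both square with the pan, and let go of them. Then take the pan itself by its long sides, lift it with its pile straight up to about 10 cm above the balance and keep it there, level and steady, for at least two seconds so that the empty balance can be zeroed. Finish while still holding it up, and leave the bowl, mug and jar alone.

Things in the scene. Friction and masses are not known exactly. Their poses are not given: they have to be found in the camera images.
- carrier (a point): Centre of the top face of the balance's carrier plate, on which the pan rests (about 68 mm above the bench). The balance is fixed: a low white housing 190 x 130 mm with its top 38 mm above the bench; a short column of 28 mm diameter carries the flat dark steel carrier plate, 104 mm (x) by 40 mm (y) and 6 mm thick. x runs along the housing's long side, z up.
- pan_center (a point): Centre (half-way up) of the lift-off weighing pan: a flat steel plate 130 mm (its x) by 66 mm (its y) by 10 mm thick (z up), about 0.3 kg, lying loose on the carrier plate, roughly centred and nearly in line with it (both at the same yaw within some degrees). Its long edges overhang the carrier by about 13 mm, with about 30 mm of free height under them down to the housing. To be gripped across its 66 mm width at the middle of its long sides, where its mass is centred.
- large_tin_center (a point): Centre (half-way up) of the large closed flat aluminium tin, 100 mm (its x) by 54 mm (its y) by 18 mm high (z up), about 0.16 kg, lying loose on the bench to one side of the balance.
- small_tin_center (a point): Centre (half-way up) of the small closed flat aluminium tin, 74 mm (its x) by 44 mm (its y) by 14 mm high (z up), about 0.09 kg, lying loose on the bench to the other side of the balance.
- balance: The fixed balance (described under its carrier point); origin on the bench under its centre.
- cupping_bowl: White ceramic bowl, 96 mm across, 60 mm high, beyond the work on the robot's left; origin under its centre. Leave alone.
- mug: White ceramic mug, 80 mm across, 90 mm high, with a handle, beyond the work on the robot's right; origin under its centre. Leave alone.
- bean_jar: Amber glass jar with a steel lid, 72 mm across, 110 mm high, to the far left; origin under its centre. Leave alone.
Things that resemble listed ones, but are neither listed nor needed, are in the scene too. What is shaped like the part that bears small_tin_center but purple is not meant.

How it is judged (in metres and radians):
On the way, in this order (a step that is already met when the one before it is completed fails the run):
1. both tins are stacked squarely on the pan and let go, with the pan still resting on the balance (horizontal distance between large_tin_center and pan_center below 0.0075 m and z of large_tin_center in the frame of pan_center between 0.011 and 0.017 m and angle between the x axis of large_tin_center and the x axis of pan_center, either way round below 0.12 rad and horizontal distance between small_tin_center and large_tin_center below 0.0075 m and z of small_tin_center in the frame of large_tin_center between 0.013 and 0.019 m and angle between the x axis of small_tin_center and the x axis of large_tin_center, either way round below 0.12 rad and contact force between each of large_tin, small_tin and the fingers below 0.1 N and z of pan_center in the frame of carrier between 0.002 and 0.008 m and horizontal distance between pan_center and carrier below 0.02 m), for 0.2 s.
2. the pan with its pile is held level and steady, about 10 cm above the balance (horizontal distance between large_tin_center and pan_center below 0.0075 m and z of large_tin_center in the frame of pan_center between 0.011 and 0.017 m and angle between the x axis of large_tin_center and the x axis of pan_center, either way round below 0.12 rad and horizontal distance between small_tin_center and large_tin_center below 0.0075 m and z of small_tin_center in the frame of large_tin_center between 0.013 and 0.019 m and angle between the x axis of small_tin_center and the x axis of large_tin_center, either way round below 0.12 rad and z of pan_center in the frame of carrier between 0.065 and 0.165 m and horizontal distance between pan_center and carrier below 0.05 m and angle between pan_center's own z axis and vertical below 0.08 rad and contact force between pan and the fingers above 2 N and contact force between pan and balance below 0.05 N and linear speed of pan below 0.02 m/s and angular speed of pan below 0.15 rad/s), for 1.5 s.
At the end, for the whole second after the job is handed in: Gripper holds the pan 60-160 mm above the carrier plate, within 50 mm sideways, off the balance, level within 0.08 rad, still (under 20 mm/s, 0.15 rad/s); large tin on the pan, small tin on the large one, each centred within 7.5 mm and in line within 0.12 rad (all of step 2); the arm keeps its last pose, push and grip.
It fails at once if the cupping bowl is disturbed (moved over 30 mm) (distance of cupping_bowl from where it was at the start of the episode above 0.03 m).
It fails at once if the mug is disturbed (moved over 30 mm) (distance of mug from where it was at the start of the episode above 0.03 m).
It fails at once if the bean jar is disturbed (moved over 30 mm) (distance of bean_jar from where it was at the start of the episode above 0.03 m).
It also fails if it takes over 72 s, if anything falls off the work surface, if the arm or the gripper's body presses on something with over 40 N, if the wrist force passes 120 N, or if a joint passes its speed limit or range.

## Working session

There is one attempt and no reset: what is moved stays moved. The work goes in short steps, Python scripts to look and compute and a shell command to move; the robot and the scene stay as the last step left them, time stands still between calls to the robot, and variables do not carry over. Pictures are saved under pics/ and viewed, and the job is handed in when it is done.

```bash
ls; mkdir -p pics; python3 - <<'E'
from station import *
import cv2
print(sense())
for n in ["scene","top","wrist"]:
    im=capture(n); cv2.imwrite(f"pics/{n}0.png",im[:,:,::-1]); c=get_calibration(n); print(n,c)
    for t in ["carrier","pan_center","large_tin_center","small_tin_center"]:
        print(t,[(round(d['conf'],2),[round(d['location'][0]*560,1),round(d['location'][1]*420,1)]) for d in spot_point(n,t)][:4])
E
```

```text
pics
{'time_s': 0.0, 'joints': array([-5.65749936e+01,  2.20929192e+01,  3.77010699e-01, -3.09907362e-02,
       -6.84104575e+01, -1.48155743e+01]), 'joint_velocities': array([-0.02588185, -0.11947021,  0.09858833, -0.09976771, -0.10385866,
       -0.11548768]), 'effort': array([-3.64465559e-04, -3.90665495e+01,  1.87402725e+01,  4.22004819e+00,
        1.08844033e-02, -2.06193672e-04]), 'tcp_pos': array([ 0.19923261, -0.59165355,  0.18671287]), 'ee_rot': array([[-9.47779528e-01, -3.18925279e-01, -7.95100924e-04],
       [-3.18926261e-01,  9.47777166e-01,  2.11772927e-03],
       [ 7.81811025e-05,  2.26071901e-03, -9.99997442e-01]]), 'wrist_force': array([-0.36609335,  0.1258862 ,  0.20036632]), 'moment': array([-0.01529866, -0.0027509 ,  0.0278661 ]), 'gripper_width': 1.0017691344097113}
scene {'K': array([[479.73738147,   0.        , 274.09349127],
       [  0.        , 479.73738147, 198.38398818],
       [  0.        ,   0.        ,   1.        ]]), 'T': array([[ 0.63788125, -0.45945722,  0.6180668 ,  1.23221727],
       [ 0.77012401,  0.3847849 , -0.50877263, -0.4131585 ],
      
[... 883 characters left out ...]
 260.7])]
small_tin_center [(0.73, [309.2, 192.9]), (0.62, [194.3, 286.5]), (0.56, [204.2, 236.2])]
wrist {'K': array([[325.1922621 ,   0.        , 277.22152383],
       [  0.        , 325.1922621 , 210.49550356],
       [  0.        ,   0.        ,   1.        ]]), 'T': array([[-3.18889453e-01, -9.09207978e-01, -2.67675867e-01,
         1.24799939e-01],
       [ 9.47791676e-01, -3.05706628e-01, -9.07435743e-02,
        -6.17183786e-01],
       [ 6.74495283e-04, -2.82638127e-01,  9.59226373e-01,
         3.85070467e-01],
       [ 0.00000000e+00,  0.00000000e+00,  0.00000000e+00,
         1.00000000e+00]])}
carrier []
pan_center []
large_tin_center []
small_tin_center [(0.43, [544.8, 400.7])]
```

View pics/scene0.png

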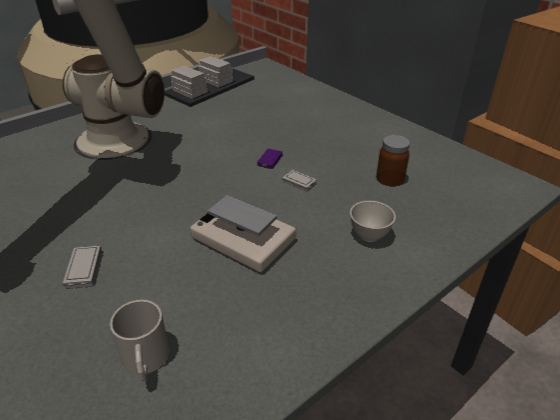

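View pics/top0.png

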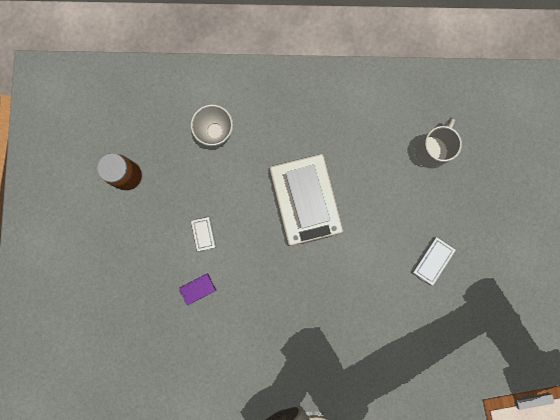

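View pics/wrist0.png

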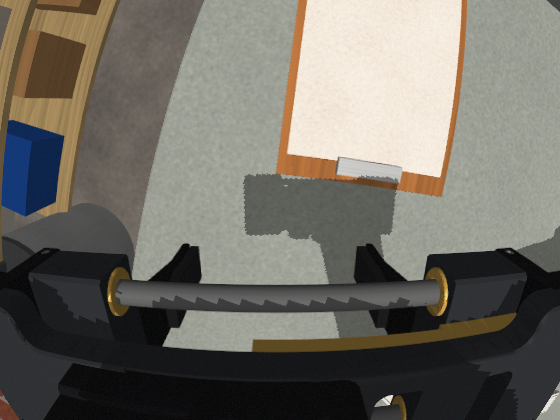

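```bash
cat > h.py <<'E'
import numpy as np,cv2
from station import *
def ray(cam,uv,c=None):
    c=c or get_calibration(cam);K,T=c['K'],np.array(c['T'])
    x=(uv[0]-K[0,2])/K[0,0];y=(uv[1]-K[1,2])/K[1,1]
    if cam=='wrist':
        r=np.hypot(x,y); d=np.array([x/r*np.sin(r),-y/r*np.sin(r),-np.cos(r)])
    else: d=np.array([x,-y,-1.])
    return T[:3,3],T[:3,:3]@d
def bp(cam,uv,z,c=None):
    o,d=ray(cam,uv,c); return o+d*(z-o[2])/d[2]
def proj(cam,P,c=None):
    c=c or get_calibration(cam);K,T=c['K'],np.array(c['T'])
    q=(np.asarray(P)-T[:3,3])@T[:3,:3]; x,y,z=q[...,0],-q[...,1],-q[...,2]
    if cam=='wrist':
        r=np.hypot(x,y);t=np.arctan2(r,z);s=t/np.maximum(r,1e-9)
        return np.stack([K[0,0]*x*s+K[0,2],K[1,1]*y*s+K[1,2]],-1)
    return np.stack([K[0,0]*x/z+K[0,2],K[1,1]*y/z+K[1,2]],-1)
def box(L,W,H,x,y,yaw,z0):
    c,s=np.cos(yaw),np.sin(yaw)
    return np.array([[x+c*a*L/2-s*b*W/2,y+s*a*L/2+c*b*W/2,z] for z in (z0,z0+H) for a,b in((1,1),(1,-1),(-1,-1),(-1,1))])
E
python3 - <<'E'
from h import *
im=cv2.imread('pics/top0.png')
a=cv2.resize(im[150:300,160:480],None,fx=2.4,fy=2.4,interpolation=cv2.INTER_CUBIC)
cv2.imwrite('pics/topz.png',a)
for n,uv,z in [('large',(434,261),.018),('small',(203,234),.014),('pan',(308,196),.078),('bowl',(212,125),.06),('mug',(442,144),.09),('jar',(113,168),.11),('purple',(198,289),.014)]:
    print(n,bp('top',uv,z).round(4))
E
```

```text
large [ 0.4574 -0.2681  0.018 ]
small [0.5082 0.2666 0.014 ]
pan [0.5944 0.027  0.078 ]
bowl [0.7555 0.2475 0.06  ]
mug [ 0.7142 -0.2652  0.09  ]
jar [0.6428 0.4513 0.11  ]
purple [0.3812 0.2735 0.014 ]
```

View pics/topz.png

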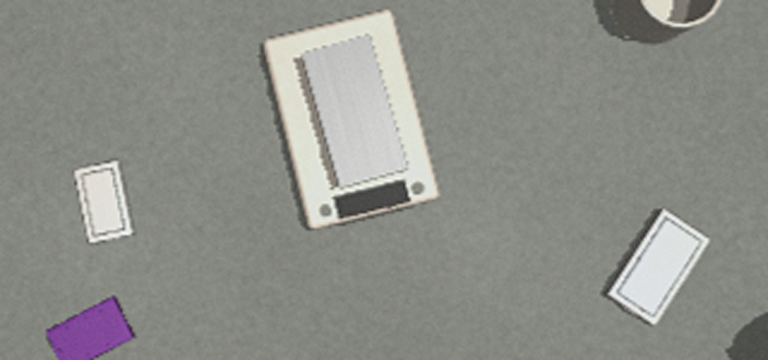

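```bash
python3 - <<'E'
from h import *
im=cv2.imread('pics/top0.png').astype(int)
g=im.min(2); sat=im.max(2)-im.min(2)
def rep(n,m,z):
    cs,_=cv2.findContours(m.astype(np.uint8)*255,cv2.RETR_EXTERNAL,cv2.CHAIN_APPROX_NONE)
    c=max(cs,key=cv2.contourArea); r=cv2.minAreaRect(c); b=cv2.boxPoints(r)
    P=np.array([bp('top',u,z) for u in b]); e=P[1]-P[0],P[2]-P[1]
    l=[np.linalg.norm(v) for v in e]; k=int(np.argmax(l)); v=e[k]
    print(n,P.mean(0).round(4),'dims',np.round(l,4),'yaw',round(np.degrees(np.arctan2(v[1],v[0]))%180,1),r)
for n,(u0,v0,u1,v1),z in [('large',(405,230,465,292),.018),('small',(185,210,222,258),.014)]:
    m=np.zeros(g.shape,bool); m[v0:v1,u0:u1]=g[v0:v1,u0:u1]>150; rep(n,m,z)
b=np.array([(302,54),(372,36),(408,170),(338,189)])/2.4+[160,150]
P=np.array([bp('top',u,.078) for u in b]); print('pan',P.mean(0).round(4),[np.linalg.norm(P[i]-P[i-1]).round(4) for i in range(4)],[np.degrees(np.arctan2(*(P[i]-P[j])[[1,0]])).round(1) for i,j in((0,3),(1,2))])
b=np.array([(264,42),(389,11),(438,196),(310,229)])/2.4+[160,150]
P=np.array([bp('top',u,.036) for u in b]); print('bal',P.mean(0).round(4),[np.linalg.norm(P[i]-P[i-1]).round(4) for i in range(4)],[np.degrees(np.arctan2(*(P[i]-P[j])[[1,0]])).round(1) for i,j in((0,3),(1,2))])
E
```

```text
large [ 0.4579 -0.2691  0.018 ] dims [0.0996 0.0535] yaw 147.0 ((434.3936462402344, 260.8558349609375), (23.64411163330078, 42.8444709777832), 33.023868560791016)
small [0.5085 0.2676 0.014 ] dims [0.0431 0.0743] yaw 13.3 ((202.57691955566406, 233.88462829589844), (31.770814895629883, 18.43491554260254), 78.69007110595703)
pan [0.5931 0.0272 0.078 ] [np.float64(0.1292), np.float64(0.067), np.float64(0.1284), np.float64(0.0665)] [np.float64(15.9), np.float64(15.7)]
bal [0.5915 0.0294 0.036 ] [np.float64(0.185), np.float64(0.1243), np.float64(0.1841), np.float64(0.1256)] [np.float64(15.0), np.float64(15.4)]
```

```bash
python3 - <<'E'
from h import *
r=np.radians
B=[box(.1,.054,.018,.4579,-.2691,r(147),0),box(.074,.044,.014,.5085,.2676,r(13.3),0),box(.13,.066,.010,.5931,.0272,r(15.8),.068)]
im=cv2.imread('pics/scene0.png');S=3
im=cv2.resize(im,None,fx=S,fy=S,interpolation=cv2.INTER_CUBIC)
for b in B:
    p=((proj('scene',b)+.5)*S-.5).round().astype(int)
    cv2.polylines(im,[p[4:].reshape(-1,1,2)],True,(0,0,255),1);cv2.polylines(im,[p[:4].reshape(-1,1,2)],True,(0,255,0),1)
im=np.hstack([im[160*3:265*3,170*3:325*3],im[160*3:265*3+0][:0].reshape(0,0,3) if 0 else cv2.copyMakeBorder(im[235*3:295*3,50*3:115*3],0,135,0,0,cv2.BORDER_CONSTANT)])
cv2.imwrite('pics/chk.png',im);print(im.shape)
E
```

```text
(315, 660, 3)
```

View pics/chk.png

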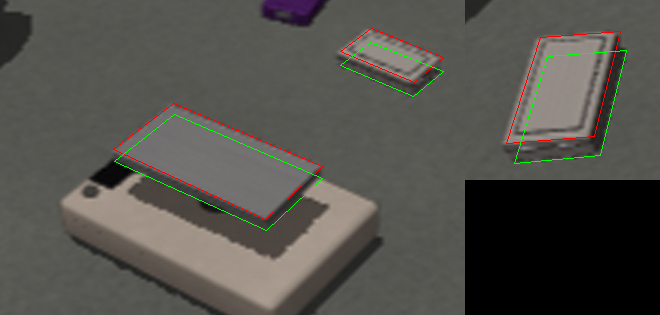

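```bash
cat >> h.py <<'E'
def go(p,yaw):
    s=sense();R=np.array(s['ee_rot']);d=R.T@(np.array(p)-s['tcp_pos'])*100
    a=np.degrees(np.arctan2(R[1,0],R[0,0])); sp=(a-yaw+90)%180-90
    print('delta',d.round(2),'spin',round(sp,1),'yaw',round(a%180,2),'tilt',np.degrees(np.arccos(-R[2,2])).round(2),'tcp',s['tcp_pos'].round(4),'j',np.round(s['joints'],1),'F',np.round(s['wrist_force'],1),'w',round(s['gripper_width']*87,1),'t',round(s['time_s'],2))
E
python3 -c "
from h import *
go([.4579,-.2691,.09],147)"
```

```text
delta [-34.81  22.38   9.79] spin 51.6 yaw 18.61 tilt 0.0 tcp [ 0.1995 -0.5923  0.1879] j [-56.6  22.    0.5  -0.  -68.4 -14.8] F [-0.5  0.4  0.6] w 86.7 t 0.75
```

```bash
python3 -m inch '[{"fingers":8.7,"delta_pos":[-34.8,22.4,9.8],"spin":51.6},{"fingers":8.7,"delta_pos":[-34.8,22.4,9.8],"spin":51.6},{"fingers":8.7,"delta_pos":[-34.8,22.4,9.8],"spin":51.6},{"fingers":8.7,"delta_pos":[-34.8,22.4,9.8],"spin":51.6},{"fingers":8.7,"delta_pos":[-34.8,22.4,9.8],"spin":51.6},{"fingers":8.7,"delta_pos":[-34.8,22.4,9.8],"spin":51.6},{"fingers":8.7,"delta_pos":[-34.8,22.4,9.8],"spin":51.6},{"fingers":8.7,"delta_pos":[-34.8,22.4,9.8],"spin":51.6},{"fingers":8.7,"delta_pos":[-34.8,22.4,9.8],"spin":51.6},{"fingers":8.7,"delta_pos":[-34.8,22.4,9.8],"spin":51.6},{"fingers":8.7,"delta_pos":[-34.8,22.4,9.8],"spin":51.6},{"fingers":8.7,"delta_pos":[-34.8,22.4,9.8],"spin":51.6},{"fingers":8.7,"delta_pos":[-34.8,22.4,9.8],"spin":51.6},{"fingers":8.7,"delta_pos":[-34.8,22.4,9.8],"spin":51.6},{"fingers":8.7,"delta_pos":[-34.8,22.4,9.8],"spin":51.6}]'
python3 - <<'E'
from h import *
go([.4579,-.2691,.004],147)
c=get_calibration('wrist');im=capture('wrist')[:,:,::-1].copy()
b=box(.1,.054,.018,.4579,-.2691,np.radians(147),0);S=1.4
im=cv2.resize(im,None,fx=S,fy=S,interpolation=cv2.INTER_CUBIC)
p=((proj('wrist',b,c)+.5)*S-.5).round().astype(int)
cv2.polylines(im,[p[4:].reshape(-1,1,2)],True,(0,0,255),1)
cv2.imwrite('pics/w1.png',im);print(p)
E
```

```text
time_s: 2.25
tcp_pos: [0.4574, -0.2697, 0.0901]
ee_rot: [[-0.838, 0.546, 0.0], [0.546, 0.838, -0.0], [-0.0, 0.0, -1.0]]
wrist_force: [0.3, -0.0, -0.7]
gripper_width: 0.998
delta [-0.01  0.08  8.61] spin -0.1 yaw 146.92 tilt 0.03 tcp [ 0.4574 -0.2697  0.0901] j [ -13.    18.4  -20.6    0.   -51.  -110.1] F [ 0.3 -0.  -0.7] w 86.8 t 2.25
[[348 210]
 [433 210]
 [430 356]
 [351 356]
 [345 213]
 [436 213]
 [432 367]
 [349 367]]
```

View pics/w1.png

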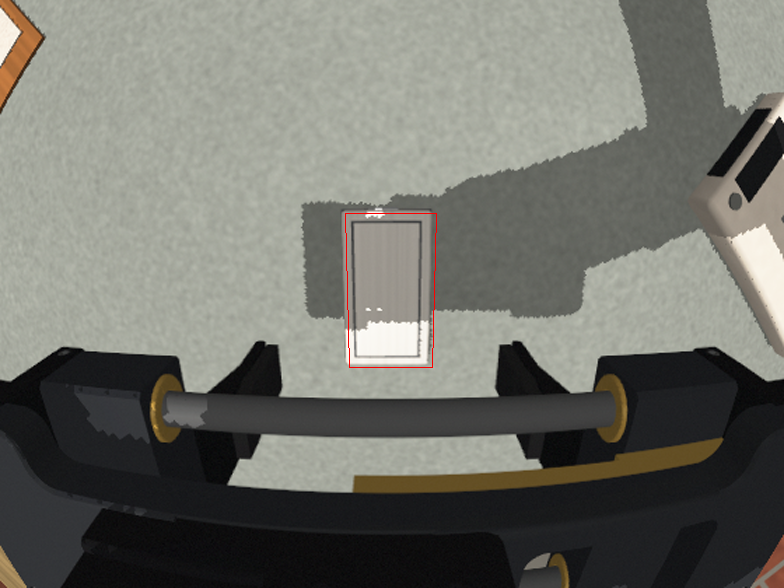

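```bash
python3 -m inch '[{"fingers":8.7,"delta_pos":[0,0,4],"spin":0},{"fingers":8.7,"delta_pos":[0,0.05,7],"spin":0},{"fingers":8.7,"delta_pos":[0,0.05,8.5],"spin":0},{"fingers":8.7,"delta_pos":[0,0.05,8.5],"spin":0},{"fingers":8.7,"delta_pos":[0,0.05,8.5],"spin":0},{"fingers":4,"delta_pos":[0,0.05,8.5],"spin":0},{"fingers":4,"delta_pos":[0,0.05,8.5],"spin":0},{"fingers":4,"delta_pos":[0,0.05,8.5],"spin":0},{"fingers":4,"delta_pos":[0,0.05,8.5],"spin":0},{"fingers":4,"delta_pos":[0,0.05,8.5],"spin":0},{"fingers":4,"delta_pos":[0,0.05,8.5],"spin":0},{"fingers":4,"delta_pos":[0,0.05,8.5],"spin":0}]'
python3 -c "
from h import *
go([.4579,-.2691,.005],147)"
```

```text
time_s: 3.5
tcp_pos: [0.4581, -0.2685, 0.0049]
ee_rot: [[-0.839, 0.544, 0.0], [0.544, 0.839, -0.0], [-0.0, -0.0, -1.0]]
wrist_force: [-0.3, -0.4, 0.3]
gripper_width: 0.488
delta [-0.02 -0.06 -0.01] spin 0.0 yaw 147.01 tilt 0.0 tcp [ 0.4581 -0.2685  0.0049] j [ -12.9   25.   -25.6    0.   -39.3 -110.1] F [-0.3 -0.4  0.3] w 42.4 t 3.5
```

```bash
python3 - <<'E'
from h import *
cv2.imwrite('pics/w2.png',cv2.resize(capture('wrist')[:,:,::-1],None,fx=1.4,fy=1.4))
a=capture('top')[190:300,370:520,::-1];b=capture('scene')[200:310,20:170,::-1]
cv2.imwrite('pics/t2.png',cv2.resize(np.hstack([a,b]),None,fx=2.6,fy=2.6,interpolation=cv2.INTER_CUBIC))
go([.4579,-.2691,.005],147)
E
```

```text
delta [-0.02 -0.06 -0.02] spin 0.0 yaw 147.01 tilt 0.01 tcp [ 0.458  -0.2685  0.0048] j [ -12.9   25.1  -25.6   -0.   -39.3 -110.1] F [ 0.7  0.2 -0.5] w 40.5 t 3.65
```

View pics/w2.png

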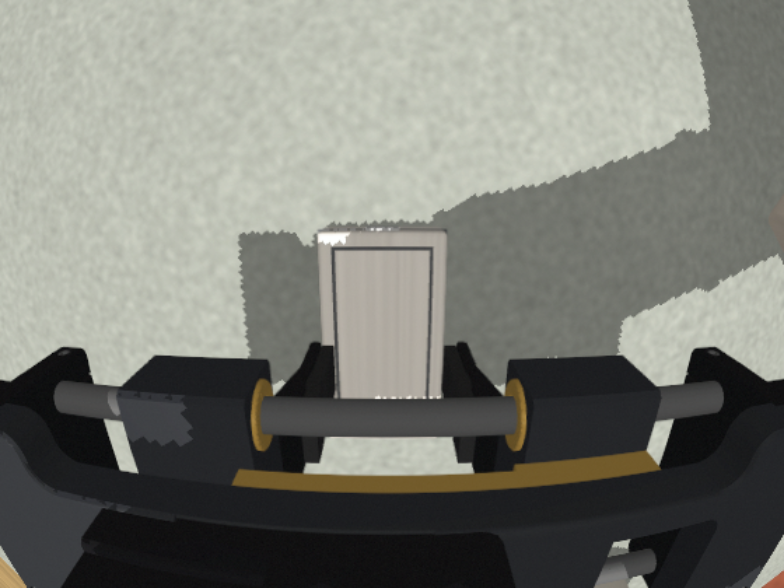

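View pics/t2.png

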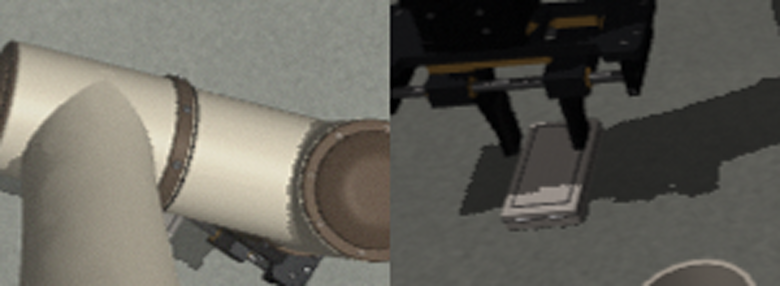

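```bash
python3 -m inch '[{"fingers":3,"delta_pos":[0,0,0],"spin":0},{"fingers":3,"delta_pos":[0,0,0],"spin":0},{"fingers":3,"delta_pos":[0,0,-1],"spin":0},{"fingers":3,"delta_pos":[0,0,-3],"spin":0},{"fingers":3,"delta_pos":[0,0,-6],"spin":0},{"fingers":3,"delta_pos":[0,0,-10],"spin":0},{"fingers":3,"delta_pos":[0,0,-13],"spin":0},{"fingers":3,"delta_pos":[0,0,-15],"spin":0},{"fingers":3,"delta_pos":[0,0,-15],"spin":0}]'
python3 - <<'E'
from h import *
go([.5931,.0272,.15],15.8)
cv2.imwrite('pics/w3.png',cv2.resize(capture('wrist')[:,:,::-1],None,fx=1.4,fy=1.4))
E
```

```text
time_s: 4.55
tcp_pos: [0.4602, -0.2694, 0.1592]
ee_rot: [[-0.839, 0.544, 0.008], [0.544, 0.839, -0.003], [-0.008, 0.002, -1.0]]
wrist_force: [1.1, -0.1, -0.5]
gripper_width: 0.342
delta [ 4.99 32.11  0.94] spin -48.8 yaw 147.04 tilt 0.48 tcp [ 0.4602 -0.2694  0.1592] j [-1.290e+01  1.420e+01 -1.530e+01  1.000e-01 -6.000e+01 -1.101e+02] F [ 1.1 -0.1 -0.5] w 29.7 t 4.55
```

View pics/w3.png

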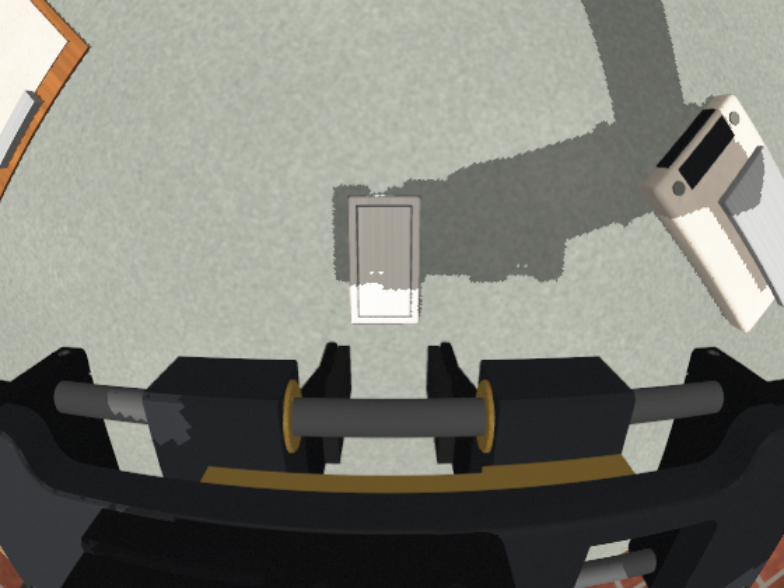

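```bash
python3 - <<'E'
from h import *
c=get_calibration('wrist');s=sense();R=s['ee_rot'];t=s['tcp_pos']
for b in (0,19,40):
  for w in (87,54,40,30):
    P=[t+R@np.array([x,k*w/2e3,-b/1e3]) for x in(-.0095,.0095) for k in(-1,1)]
    print(b,w,(proj('wrist',np.array(P),c)*1.4).round(0).tolist())
# tin measured from wrist now
b=box(.1,.054,.018,.4579,-.2691,np.radians(147),0);print((proj('wrist',b,c)*1.4).round()[4:].tolist())
cv2.imwrite('pics/s3.png',capture('scene')[180:320,20:200,::-1].repeat(4,0).repeat(4,1))
im=capture('top')[:,:,::-1];cv2.imwrite('pics/t3.png',im)
E
```

```text
0 87 [[299.0, 355.0], [480.0, 355.0], [296.0, 317.0], [483.0, 317.0]]
0 54 [[333.0, 355.0], [446.0, 355.0], [331.0, 318.0], [448.0, 318.0]]
0 40 [[347.0, 355.0], [431.0, 355.0], [346.0, 318.0], [433.0, 318.0]]
0 30 [[358.0, 355.0], [421.0, 355.0], [357.0, 318.0], [422.0, 318.0]]
19 87 [[291.0, 372.0], [488.0, 372.0], [287.0, 332.0], [491.0, 332.0]]
19 54 [[328.0, 373.0], [451.0, 373.0], [325.0, 332.0], [453.0, 332.0]]
19 40 [[344.0, 373.0], [435.0, 373.0], [342.0, 333.0], [437.0, 332.0]]
19 30 [[355.0, 373.0], [424.0, 373.0], [354.0, 333.0], [425.0, 333.0]]
40 87 [[281.0, 395.0], [498.0, 395.0], [276.0, 352.0], [503.0, 352.0]]
40 54 [[321.0, 396.0], [458.0, 396.0], [318.0, 352.0], [461.0, 352.0]]
40 40 [[339.0, 396.0], [440.0, 396.0], [337.0, 353.0], [442.0, 352.0]]
40 30 [[351.0, 397.0], [428.0, 397.0], [350.0, 353.0], [429.0, 353.0]]
[[351.0, 202.0], [424.0, 202.0], [422.0, 329.0], [353.0, 329.0]]
```

View pics/s3.png

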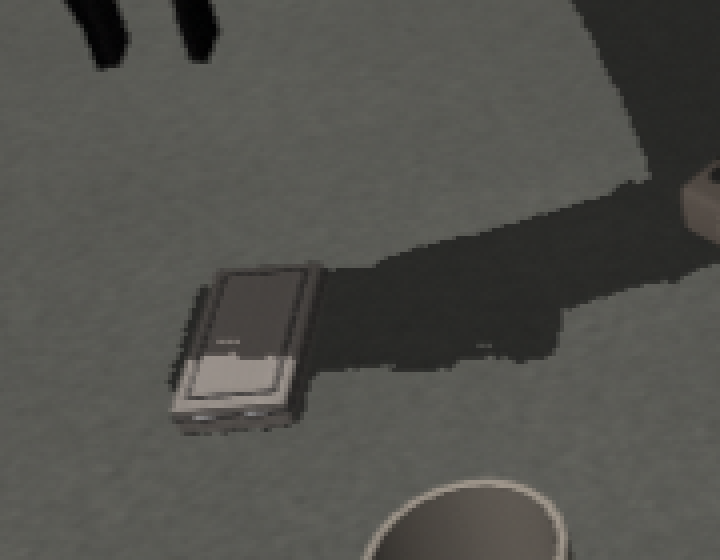

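View pics/t3.png

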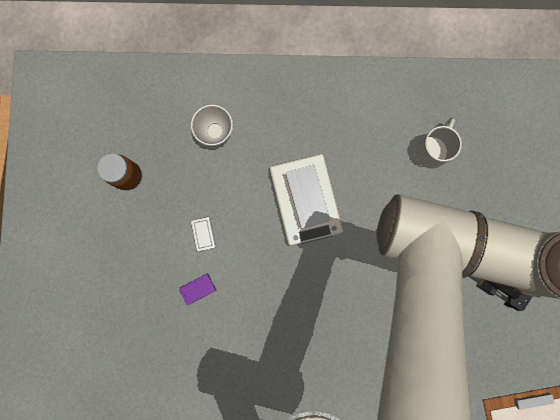

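```bash
python3 - <<'E'
import cv2,numpy as np
a=cv2.imread('pics/w2.png')[300:480,220:560]; a=cv2.convertScaleAbs(cv2.resize(a,None,fx=2.2,fy=2.2),alpha=1.6,beta=30)
b=cv2.imread('pics/w3.png')[300:420,220:560]; b=cv2.convertScaleAbs(cv2.resize(b,None,fx=2.2,fy=1.4),alpha=1.6,beta=30)
cv2.imwrite('pics/z2.png',np.vstack([a,b]))
c=cv2.imread('pics/t2.png')[:,390:]; cv2.imwrite('pics/z2s.png',cv2.convertScaleAbs(cv2.resize(c,None,fx=1.9,fy=1.9),alpha=1.8,beta=20))
E
```

```text
(no output)
```

View pics/z2.png

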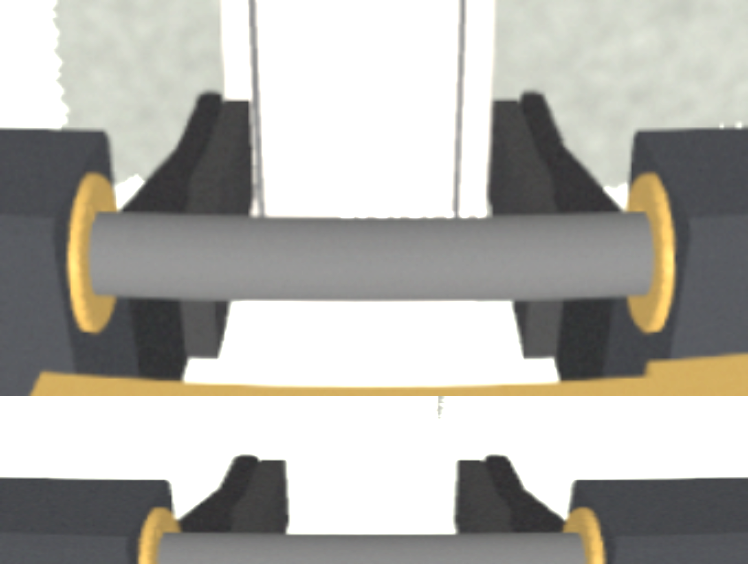

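View pics/z2s.png

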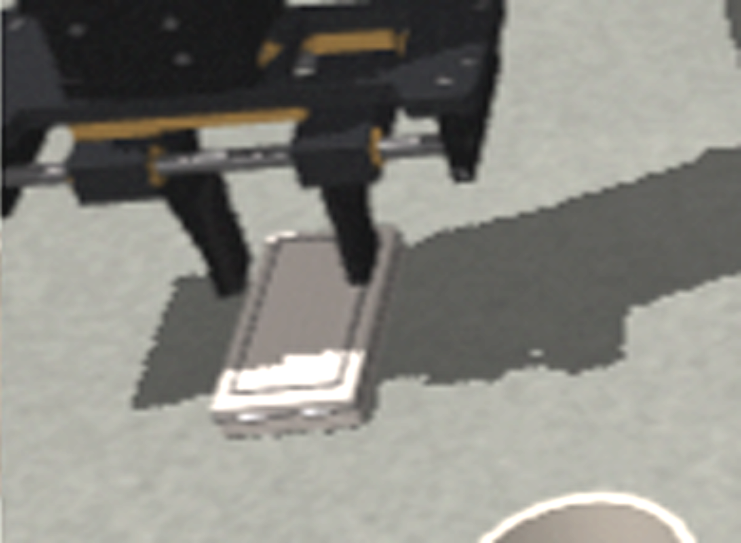

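```bash
python3 - <<'E'
from h import *
s=sense();R=s['ee_rot'];t=s['tcp_pos'];print(t,s['gripper_width'])
im=capture('scene')[:,:,::-1].copy();S=5
x0,y0,x1,y1=20,120,160,240
z=cv2.convertScaleAbs(cv2.resize(im[y0:y1,x0:x1],None,fx=S,fy=S,interpolation=cv2.INTER_CUBIC),alpha=1.8,beta=20)
for b,col in((0,(0,0,255)),(.02,(0,255,0)),(.04,(255,0,0))):
  for k in(-1,0,1):
    p=(proj('scene',t+R@np.array([0,k*.015,-b]))-[x0,y0]+.5)*S
    cv2.circle(z,tuple(p.round().astype(int).tolist()),4,col,-1)
cv2.imwrite('pics/s4.png',z)
E
```

```text
[ 0.45734378 -0.26819177  0.15430752] 0.34245980238888196
```

View pics/s4.png

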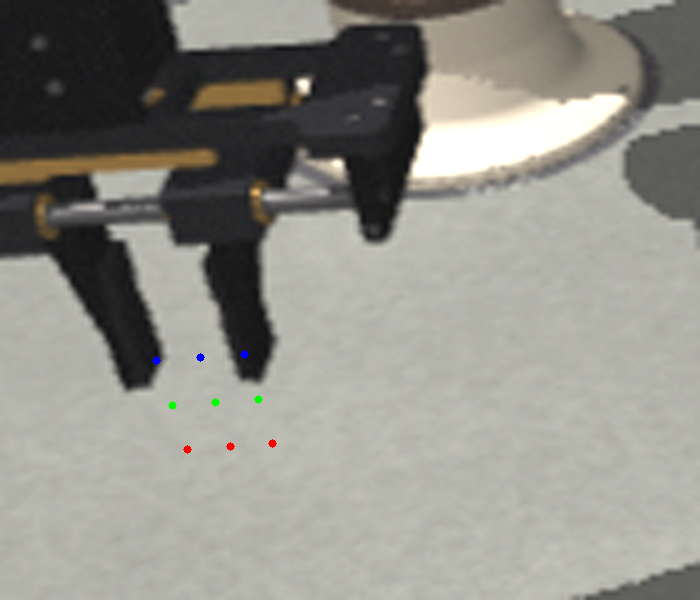

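```bash
python3 -m inch '[{"fingers":0,"delta_pos":[0,0,0],"spin":0},{"fingers":0,"delta_pos":[0,0,0],"spin":0},{"fingers":0,"delta_pos":[0,0,0],"spin":0},{"fingers":0,"delta_pos":[0,0,0],"spin":0},{"fingers":0,"delta_pos":[0,0,0],"spin":0},{"fingers":0,"delta_pos":[0,0,0],"spin":0},{"fingers":0,"delta_pos":[0,0,0],"spin":0}]'
cat > fing.py <<'E'
from h import *
import sys
s=sense();R=s['ee_rot'];t=s['tcp_pos'];print(t,s['gripper_width']*87,s['time_s']);w=s['gripper_width']*.087/2
im=capture('scene')[:,:,::-1].copy();S=4
c=proj('scene',t);x0,y0=max(0,int(c[0]-70)),max(0,int(c[1]-70));x1,y1=x0+130,y0+120
z=cv2.convertScaleAbs(cv2.resize(im[y0:y1,x0:x1],None,fx=S,fy=S,interpolation=cv2.INTER_CUBIC),alpha=1.8,beta=20)
for b,col in((0,(0,0,255)),(.02,(0,255,0)),(.04,(255,0,0))):
  for k in(-1,0,1):
    p=(proj('scene',t+R@np.array([0,k*w,-b]))-[x0,y0]+.5)*S
    cv2.circle(z,tuple(p.round().astype(int).tolist()),3,col,-1)
cv2.imwrite(sys.argv[1],z)
E
python3 fing.py pics/s5.png
```

```text
time_s: 5.45
tcp_pos: [0.4581, -0.2685, 0.1548]
ee_rot: [[-0.839, 0.545, -0.0], [0.545, 0.839, 0.0], [0.0, 0.0, -1.0]]
wrist_force: [0.2, -0.7, 0.5]
gripper_width: 0.01
[ 0.45805872 -0.26851966  0.15484663] 0.8377037175308895 5.45
```

View pics/s5.png

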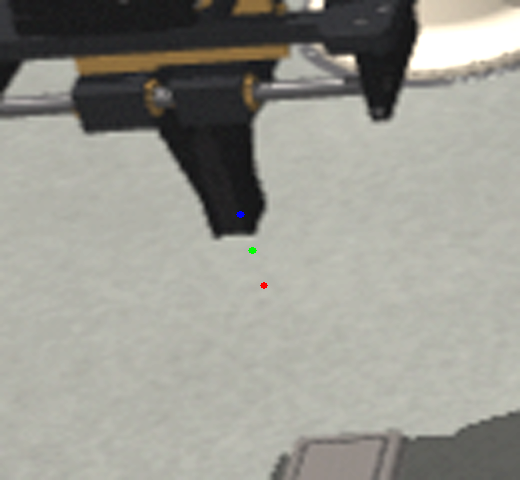

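```bash
cat > fing2.py <<'E'
from h import *
import sys
b=float(sys.argv[2])/1e3
s=sense();R=s['ee_rot'];t=s['tcp_pos'];w=s['gripper_width']*.087/2
im=capture('scene')[:,:,::-1].copy();S=6
c=proj('scene',t);x0,y0=max(0,int(c[0]-60)),max(0,int(c[1]-60));x1,y1=x0+120,y0+90
z=cv2.convertScaleAbs(cv2.resize(im[y0:y1,x0:x1],None,fx=S,fy=S,interpolation=cv2.INTER_CUBIC),alpha=2.2,beta=30)
for y in (-w-.008,-w,w,w+.008):
    P=[t+R@np.array([x,y,-b-h]) for x,h in((-.0095,.04),(-.0095,0),(.0095,0),(.0095,.04))]
    p=((proj('scene',np.array(P))-[x0,y0]+.5)*S).round().astype(int)
    cv2.polylines(z,[p.reshape(-1,1,2)],True,(0,0,255) if abs(y)<=w else (0,255,0),1)
cv2.imwrite(sys.argv[1],z)
E
python3 fing2.py pics/s6.png 30
```

```text
(no output)
```

View pics/s6.png

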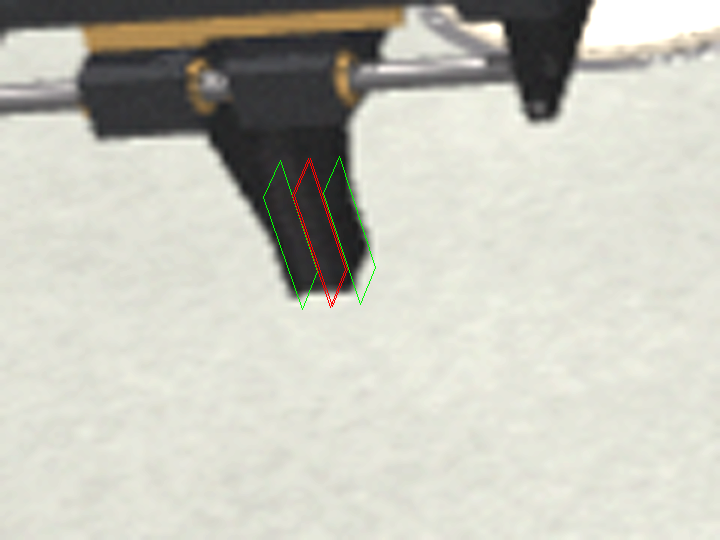

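```bash
python3 -m inch '[{"fingers":0,"delta_pos":[0,4,4],"spin":0},{"fingers":0,"delta_pos":[0,8,8],"spin":0},{"fingers":0,"delta_pos":[0,8,12.5],"spin":0},{"fingers":0,"delta_pos":[0,8,15.5],"spin":0},{"fingers":0,"delta_pos":[0,8,17],"spin":0},{"fingers":0,"delta_pos":[0,8,17],"spin":0},{"fingers":0,"delta_pos":[0,8,17],"spin":0}]'; python3 fing2.py pics/s7.png 32; python3 -m inch '[{"fingers":0,"delta_pos":[0,0,0.2],"spin":0},{"fingers":0,"delta_pos":[0,0,0.4],"spin":0},{"fingers":0,"delta_pos":[0,0,0.4],"spin":0}]'
```

```text
time_s: 6.25
tcp_pos: [0.5023, -0.2016, -0.0147]
ee_rot: [[-0.839, 0.544, 0.001], [0.544, 0.839, -0.0], [-0.001, -0.0, -1.0]]
wrist_force: [-0.1, -0.2, 0.5]
gripper_width: 0.006
time_s: 6.6
tcp_pos: [0.5018, -0.2015, -0.0186]
ee_rot: [[-0.839, 0.545, 0.001], [0.545, 0.839, -0.0], [-0.001, 0.001, -1.0]]
wrist_force: [0.0, 0.6, 0.4]
gripper_width: 0.006
```

View pics/s7.png

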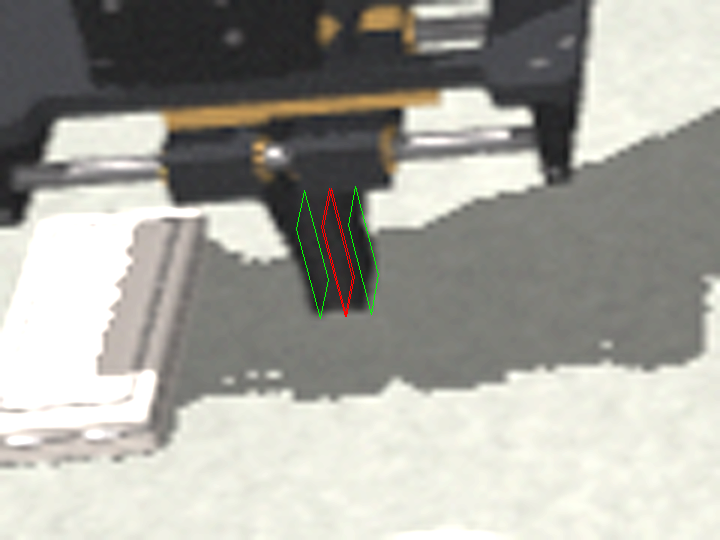

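```bash
for i in 1; do python3 -m inch '[{"fingers":0,"delta_pos":[0,0,0.3],"spin":0},{"fingers":0,"delta_pos":[0,0,0.6],"spin":0},{"fingers":0,"delta_pos":[0,0,0.8],"spin":0},{"fingers":0,"delta_pos":[0,0,0.8],"spin":0}]'; python3 -m inch '[{"fingers":0,"delta_pos":[0,0,0.1],"spin":0},{"fingers":0,"delta_pos":[0,0,0.2],"spin":0},{"fingers":0,"delta_pos":[0,0,0.2],"spin":0}]'; done
```

```text
time_s: 7.0
tcp_pos: [0.5013, -0.2014, -0.0276]
ee_rot: [[-0.839, 0.545, -0.001], [0.545, 0.839, 0.0], [0.001, -0.0, -1.0]]
wrist_force: [0.1, -0.2, -0.6]
gripper_width: 0.004
time_s: 7.3
tcp_pos: [0.5015, -0.2014, -0.0293]
ee_rot: [[-0.839, 0.545, -0.0], [0.545, 0.839, 0.0], [0.0, -0.0, -1.0]]
wrist_force: [0.5, -0.2, -0.9]
gripper_width: 0.002
```

```bash
python3 -m inch '[{"fingers":0,"delta_pos":[0,0,0.1],"spin":0},{"fingers":0,"delta_pos":[0,0,0.1],"spin":0}]'; python3 -m inch '[{"fingers":0,"delta_pos":[0,0,0.1],"spin":0},{"fingers":0,"delta_pos":[0,0,0.1],"spin":0}]'
```

```text
time_s: 7.5
tcp_pos: [0.5015, -0.2014, -0.0302]
ee_rot: [[-0.839, 0.545, -0.0], [0.545, 0.839, 0.0], [0.0, -0.0, -1.0]]
wrist_force: [0.7, -0.0, -0.5]
gripper_width: 0.005
time_s: 7.7
tcp_pos: [0.5016, -0.2014, -0.0312]
ee_rot: [[-0.839, 0.545, -0.0], [0.545, 0.839, 0.0], [0.0, -0.0, -1.0]]
wrist_force: [-0.2, -0.3, 0.5]
gripper_width: 0.007
```

```bash
python3 -m inch '[{"fingers":0,"delta_pos":[0,0,0.1],"spin":0},{"fingers":0,"delta_pos":[0,0,0.1],"spin":0}]'; python3 -m inch '[{"fingers":0,"delta_pos":[0,0,0.1],"spin":0},{"fingers":0,"delta_pos":[0,0,0.1],"spin":0}]';python3 fing2.py pics/s8.png 32
```

```text
time_s: 7.9
tcp_pos: [0.5015, -0.2014, -0.0323]
ee_rot: [[-0.839, 0.545, -0.0], [0.545, 0.839, 0.0], [0.0, -0.0, -1.0]]
wrist_force: [-0.5, 0.3, -0.5]
gripper_width: 0.002
time_s: 8.1
tcp_pos: [0.5016, -0.2014, -0.0333]
ee_rot: [[-0.839, 0.545, -0.0], [0.545, 0.839, 0.0], [0.0, -0.0, -1.0]]
wrist_force: [0.0, 0.7, -0.1]
gripper_width: 0.007
```

View pics/s8.png

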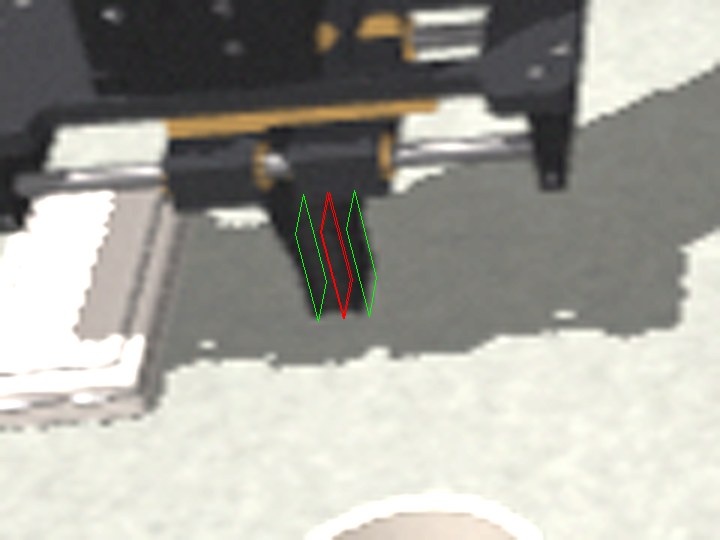

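```bash
for i in 1 2 3; do python3 -m inch '[{"fingers":0,"delta_pos":[0,0,0.1],"spin":0},{"fingers":0,"delta_pos":[0,0,0.1],"spin":0}]' | egrep 'tcp|force'; done
```

```text
tcp_pos: [0.5016, -0.2014, -0.0342]
wrist_force: [-0.3, 0.4, -0.4]
tcp_pos: [0.5017, -0.2015, -0.0343]
wrist_force: [-1.4, 0.9, 6.4]
tcp_pos: [0.5017, -0.2015, -0.0343]
wrist_force: [-3.9, 0.9, 13.1]
```

```bash
python3 -m inch '[{"fingers":8.7,"delta_pos":[0,0,-4],"spin":0},{"fingers":8.7,"delta_pos":[0,-4,-7],"spin":0},{"fingers":8.7,"delta_pos":[0,-8,-7],"spin":0},{"fingers":8.7,"delta_pos":[0,-8,-7],"spin":0},{"fingers":8.7,"delta_pos":[0,-8,-7],"spin":0},{"fingers":8.7,"delta_pos":[0,-8,-7],"spin":0},{"fingers":8.7,"delta_pos":[0,-8,-7],"spin":0},{"fingers":8.7,"delta_pos":[0,-8,-7],"spin":0},{"fingers":8.7,"delta_pos":[0,-8,-7],"spin":0},{"fingers":8.7,"delta_pos":[0,-8,-7],"spin":0},{"fingers":8.7,"delta_pos":[0,-8,-7],"spin":0}]'; python3 -c "
from h import *
go([.4579,-.2691,-.029],147)"
```

```text
time_s: 9.85
tcp_pos: [0.4581, -0.2684, 0.0338]
ee_rot: [[-0.839, 0.544, -0.0], [0.544, 0.839, 0.0], [0.0, -0.0, -1.0]]
wrist_force: [-0.2, -0.6, 0.2]
gripper_width: 0.921
delta [-0.02 -0.07  6.28] spin 0.0 yaw 147.03 tilt 0.01 tcp [ 0.4581 -0.2684  0.0338] j [ -12.8   22.6  -24.1    0.   -43.3 -110.1] F [-0.2 -0.6  0.2] w 80.1 t 9.85
```

```bash
python3 -m inch '[{"fingers":8.7,"delta_pos":[0,-0.1,3],"spin":0},{"fingers":8.7,"delta_pos":[0,-0.1,5],"spin":0},{"fingers":8.7,"delta_pos":[0,-0.1,6.2],"spin":0},{"fingers":8.7,"delta_pos":[0,-0.1,6.2],"spin":0},{"fingers":3,"delta_pos":[0,-0.1,6.2],"spin":0},{"fingers":3,"delta_pos":[0,-0.1,6.2],"spin":0},{"fingers":3,"delta_pos":[0,-0.1,6.2],"spin":0},{"fingers":3,"delta_pos":[0,-0.1,6.2],"spin":0},{"fingers":3,"delta_pos":[0,-0.1,6.2],"spin":0},{"fingers":3,"delta_pos":[0,-0.1,6.2],"spin":0},{"fingers":3,"delta_pos":[0,-0.1,6.2],"spin":0},{"fingers":3,"delta_pos":[0,-0.1,6.2],"spin":0},{"fingers":3,"delta_pos":[0,-0.1,6.2],"spin":0}]'; python3 - <<'E'
from h import *
go([.4579,-.2691,-.029],147)
cv2.imwrite('pics/w9.png',cv2.resize(capture('wrist')[:,:,::-1],None,fx=1.4,fy=1.4))
E
```

```text
time_s: 11.15
tcp_pos: [0.4576, -0.2696, -0.0276]
ee_rot: [[-0.839, 0.544, 0.0], [0.544, 0.839, -0.0], [-0.0, -0.0, -1.0]]
wrist_force: [-1.6, -0.8, 5.2]
gripper_width: 0.615
delta [0.   0.05 0.14] spin 0.0 yaw 147.03 tilt 0.02 tcp [ 0.4576 -0.2696 -0.0276] j [ -13.    28.   -27.1    0.   -34.9 -110. ] F [-1.6 -0.8  5.2] w 53.5 t 11.15
```

View pics/w9.png

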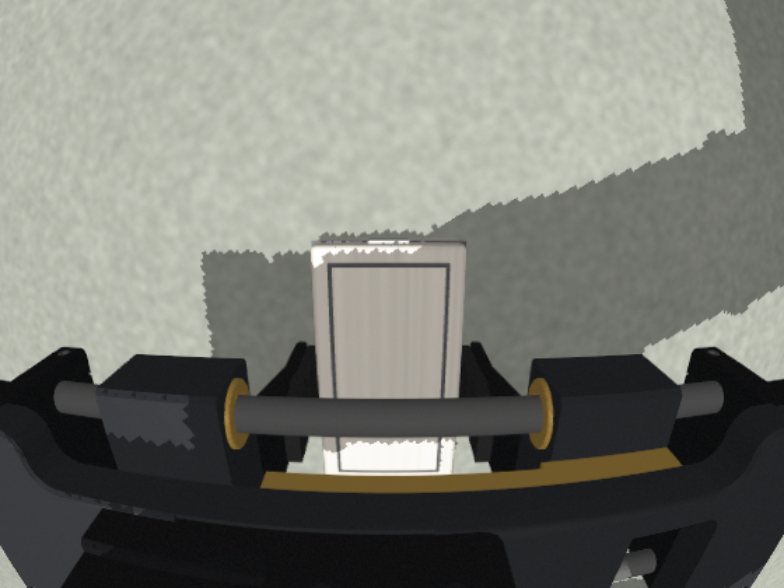

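```bash
python3 -m inch '[{"fingers":3,"delta_pos":[0,0,-1],"spin":0},{"fingers":3,"delta_pos":[0,0,-3],"spin":0},{"fingers":3,"delta_pos":[0,0,-6],"spin":0},{"fingers":3,"delta_pos":[0,0,-10],"spin":0},{"fingers":3,"delta_pos":[0,0,-13],"spin":0},{"fingers":3,"delta_pos":[0,0,-14],"spin":0},{"fingers":3,"delta_pos":[0,0,-14],"spin":0},{"fingers":3,"delta_pos":[0,0,-14],"spin":0}]'; python3 - <<'E'
from h import *
go([.5931,.0272,.11],15.8)
cv2.imwrite('pics/w10.png',cv2.resize(capture('wrist')[:,:,::-1],None,fx=1.4,fy=1.4))
E
```

```text
time_s: 12.0
tcp_pos: [0.4562, -0.2687, 0.1102]
ee_rot: [[-0.838, 0.545, -0.003], [0.545, 0.838, 0.002], [0.003, -0.0, -1.0]]
wrist_force: [-0.4, -0.3, -2.2]
gripper_width: 0.617
delta [4.650e+00 3.227e+01 3.000e-02] spin -48.8 yaw 146.97 tilt 0.18 tcp [ 0.4562 -0.2687  0.1102] j [-1.30e+01  1.71e+01 -1.91e+01 -1.00e-01 -5.40e+01 -1.10e+02] F [-0.4 -0.3 -2.2] w 53.7 t 12.0
```

View pics/w10.png

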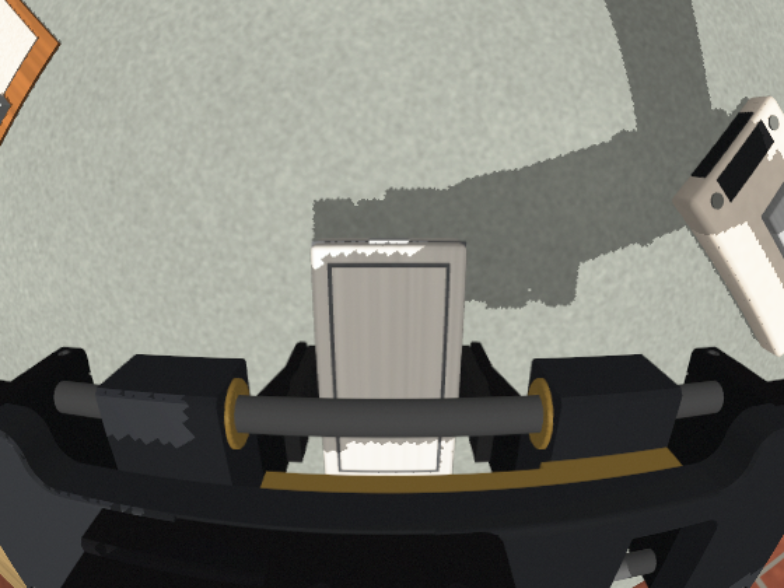

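```bash
cat >> h.py <<'E'
def intool(uv,zoff,S=1.4):
    c=get_calibration('wrist');s=sense()
    P=bp('wrist',(np.array(uv)+.5)/S-.5,s['tcp_pos'][2]+zoff,c); return (s['ee_rot'].T@(P-s['tcp_pos'])*1000).round(1)
E
python3 -c "
from h import *
for uv in [(312,246),(466,242),(325,475),(452,475)]: print(intool(uv,.0456))"
```

```text
[ 51.3 -26.6 -45.4]
[ 52.7  25.9 -45.4]
[-45.  -27.2 -45.8]
[-45.   26.2 -45.8]
```

```bash
python3 -m inch '[{"fingers":3,"delta_pos":[4.6,32.3,0],"spin":-48.8},{"fingers":3,"delta_pos":[4.6,32.3,0],"spin":-48.8},{"fingers":3,"delta_pos":[4.6,32.3,0],"spin":-48.8},{"fingers":3,"delta_pos":[4.6,32.3,0],"spin":-48.8},{"fingers":3,"delta_pos":[4.6,32.3,0],"spin":-48.8},{"fingers":3,"delta_pos":[4.6,32.3,0],"spin":-48.8},{"fingers":3,"delta_pos":[4.6,32.3,0],"spin":-48.8},{"fingers":3,"delta_pos":[4.6,32.3,0],"spin":-48.8},{"fingers":3,"delta_pos":[4.6,32.3,0],"spin":-48.8},{"fingers":3,"delta_pos":[4.6,32.3,0],"spin":-48.8},{"fingers":3,"delta_pos":[4.6,32.3,0],"spin":-48.8}]'; python3 - <<'E'
from h import *
go([.5931,.0272,.06],15.8)
cv2.imwrite('pics/w11.png',cv2.resize(capture('wrist')[:,:,::-1],None,fx=1.4,fy=1.4))
E
```

```text
time_s: 13.15
tcp_pos: [0.594, 0.0254, 0.1113]
ee_rot: [[-0.963, -0.271, -0.001], [-0.271, 0.963, -0.0], [0.001, 0.0, -1.0]]
wrist_force: [0.7, -0.6, -1.2]
gripper_width: 0.613
delta [0.03 0.2  5.13] spin -0.1 yaw 15.72 tilt 0.08 tcp [0.594  0.0254 0.1113] j [ 18.   22.8 -10.1  -0.  -57.2 -92.3] F [ 0.7 -0.6 -1.2] w 53.3 t 13.15
```

View pics/w11.png

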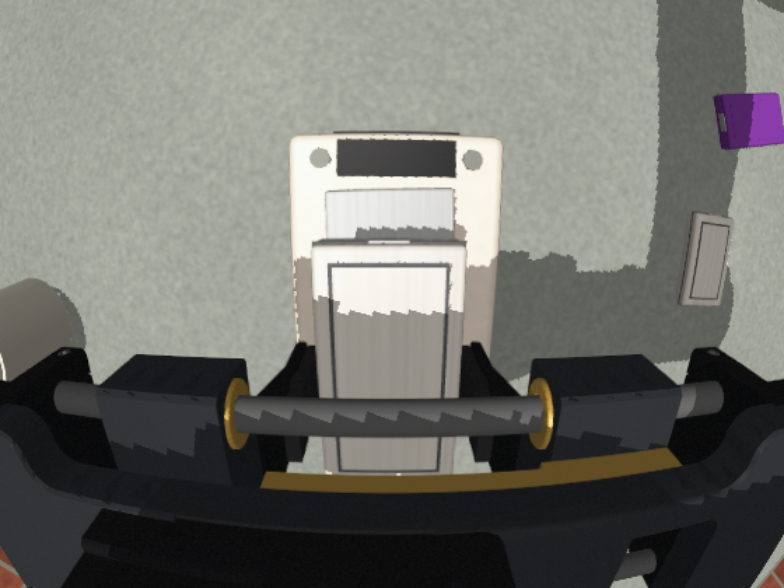

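```bash
python3 -c "
from h import *
z=.078-sense()['tcp_pos'][2]
for uv in [(326,192),(454,188),(327,235),(456,232)]: print(intool(uv,z))
c=get_calibration('wrist');print((proj('wrist',box(.13,.066,.010,.5931,.0272,np.radians(15.8),.068),c)*1.4).round()[4:])"
```

```text
[ 65.1 -31.3  33.6]
[67.1 33.6 33.6]
[ 42.9 -31.3  33.6]
[44.4 35.1 33.6]
[[447. 416.]
 [335. 417.]
 [326. 191.]
 [456. 191.]]
```

```bash
python3 -m inch '[{"fingers":3,"delta_pos":[-0.05,0.2,2],"spin":0},{"fingers":3,"delta_pos":[-0.05,0.2,4],"spin":0},{"fingers":3,"delta_pos":[-0.05,0.2,5.4],"spin":0},{"fingers":3,"delta_pos":[-0.05,0.2,5.7],"spin":0},{"fingers":3,"delta_pos":[-0.05,0.2,5.7],"spin":0},{"fingers":3,"delta_pos":[-0.05,0.2,5.7],"spin":0}]'; python3 - <<'E'
from h import *
go([.5931,.0272,.0504],15.8)
cv2.imwrite('pics/w12.png',cv2.resize(capture('wrist')[:,:,::-1],None,fx=1.4,fy=1.4))
E
python3 fing2.py pics/s12.png 34
```

```text
time_s: 13.8
tcp_pos: [0.5955, 0.0285, 0.0559]
ee_rot: [[-0.962, -0.272, 0.002], [-0.272, 0.962, 0.0], [-0.002, -0.0, -1.0]]
wrist_force: [-0.6, -0.3, -2.0]
gripper_width: 0.615
delta [ 0.27 -0.06  0.55] spin -0.0 yaw 15.8 tilt 0.11 tcp [0.5955 0.0285 0.0559] j [ 18.3  26.2 -13.6   0.  -50.  -92.5] F [-0.6 -0.3 -2. ] w 53.5 t 13.8
```

View pics/w12.png

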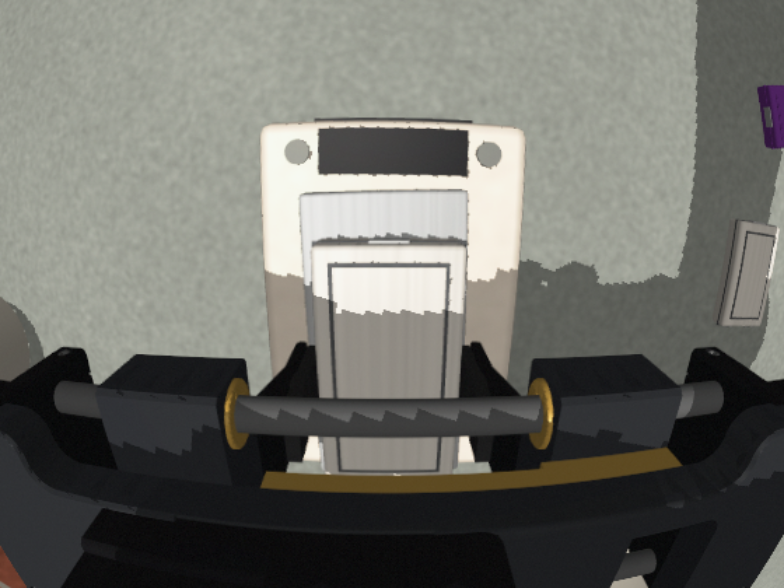

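View pics/s12.png

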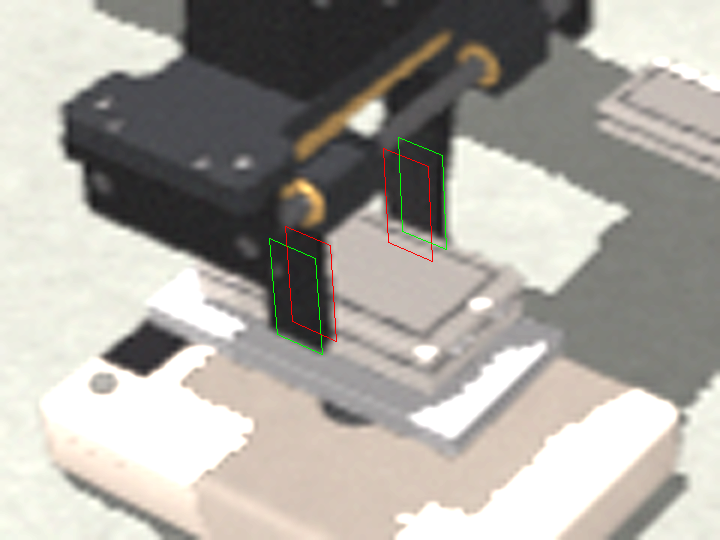

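```bash
python3 -c "
from h import *
t=sense()['tcp_pos'];print(t)
z=.078-t[2]
print('pan');
for uv in [(301,195),(467,190),(304,245),(467,245)]: print(intool(uv,z))
print('tin')
for uv in [(312,246),(466,242),(317,340),(462,340)]: print(intool(uv,.0456))
go([.5931,.0272,.0504],15.8)
"
```

```text
[0.59547858 0.02868706 0.05595933]
pan
[ 67.4 -33.5 -22.2]
[ 69.3  30.6 -22.2]
[ 47.6 -33.  -22.1]
[ 47.6  31.3 -22.1]
tin
[ 51.4 -25.7 -45.7]
[ 52.8  26.7 -45.7]
[ 17.  -25.6 -45.6]
[ 17.   26.9 -45.6]
delta [ 0.27 -0.08  0.56] spin 0.0 yaw 15.8 tilt 0.12 tcp [0.5955 0.0287 0.056 ] j [ 18.3  26.2 -13.6   0.  -50.  -92.5] F [-0.7 -0.8 -1.9] w 53.6 t 13.9
```

```bash
python3 -m inch '[{"fingers":3,"delta_pos":[0.15,-0.12,0],"spin":0},{"fingers":3,"delta_pos":[0.15,-0.12,0.2],"spin":0},{"fingers":3,"delta_pos":[0.15,-0.12,0.4],"spin":0},{"fingers":3,"delta_pos":[0.15,-0.12,0.4],"spin":0}]';  python3 -m inch '[{"fingers":3,"delta_pos":[0,0,0.1],"spin":0},{"fingers":3,"delta_pos":[0,0,0.1],"spin":0}]'
```

```text
time_s: 14.3
tcp_pos: [0.5934, 0.027, 0.0505]
ee_rot: [[-0.962, -0.272, -0.001], [-0.272, 0.962, -0.0], [0.001, 0.0, -1.0]]
wrist_force: [0.4, -0.4, -2.3]
gripper_width: 0.621
time_s: 14.5
tcp_pos: [0.5936, 0.0271, 0.0504]
ee_rot: [[-0.962, -0.273, -0.0], [-0.273, 0.962, -0.0], [0.0, -0.0, -1.0]]
wrist_force: [-2.0, 0.9, 2.7]
gripper_width: 0.62
```

```bash
python3 -m inch '[{"fingers":8.7,"delta_pos":[0,0,0],"spin":0},{"fingers":8.7,"delta_pos":[0,0,0],"spin":0},{"fingers":8.7,"delta_pos":[0,0,0],"spin":0},{"fingers":8.7,"delta_pos":[0,0,0],"spin":0},{"fingers":8.7,"delta_pos":[0,0,-1],"spin":0},{"fingers":8.7,"delta_pos":[0,0,-4],"spin":0},{"fingers":8.7,"delta_pos":[0,0,-7],"spin":0},{"fingers":8.7,"delta_pos":[0,0,-8],"spin":0},{"fingers":8.7,"delta_pos":[0,0,-8],"spin":0},{"fingers":8.7,"delta_pos":[0,0,-8],"spin":0}]'; python3 - <<'E'
from h import *
go([.5085,.2676,.08],13.3)
cv2.imwrite('pics/w13.png',cv2.resize(capture('wrist')[:,:,::-1],None,fx=1.4,fy=1.4))
E
```

```text
time_s: 15.5
tcp_pos: [0.5928, 0.0271, 0.1291]
ee_rot: [[-0.962, -0.272, -0.001], [-0.272, 0.962, 0.0], [0.001, 0.001, -1.0]]
wrist_force: [-0.8, -0.5, -0.6]
gripper_width: 0.997
delta [ 1.57 25.44  4.93] spin 2.5 yaw 15.79 tilt 0.08 tcp [0.5928 0.0271 0.1291] j [ 18.2  21.7  -8.9  -0.  -59.4 -92.4] F [-0.8 -0.5 -0.6] w 86.7 t 15.5
```

View pics/w13.png

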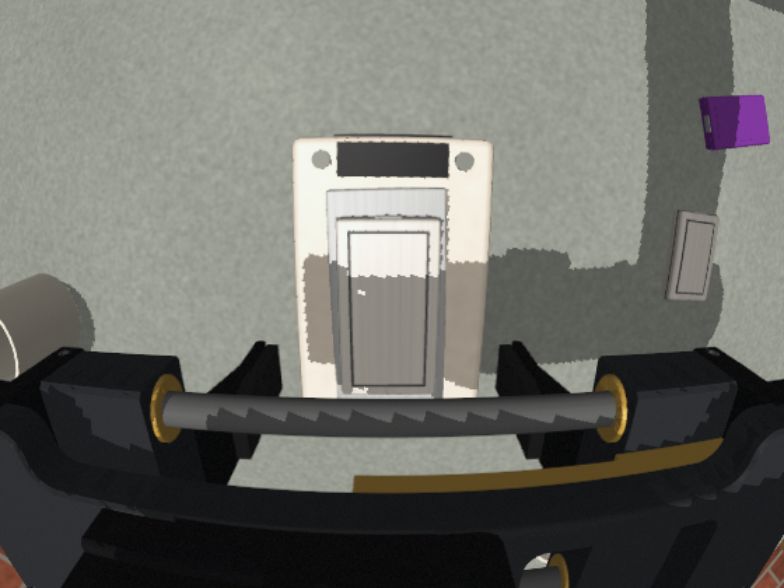

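```bash
python3 -m inch '[{"fingers":8.7,"delta_pos":[1.6,25.4,0],"spin":2.5},{"fingers":8.7,"delta_pos":[1.6,25.4,0],"spin":2.5},{"fingers":8.7,"delta_pos":[1.6,25.4,0],"spin":2.5},{"fingers":8.7,"delta_pos":[1.6,25.4,0],"spin":2.5},{"fingers":8.7,"delta_pos":[1.6,25.4,2],"spin":2.5},{"fingers":8.7,"delta_pos":[1.6,25.4,5],"spin":2.5},{"fingers":8.7,"delta_pos":[1.6,25.4,7],"spin":2.5},{"fingers":8.7,"delta_pos":[1.6,25.4,7],"spin":2.5},{"fingers":8.7,"delta_pos":[1.6,25.4,7],"spin":2.5},{"fingers":8.7,"delta_pos":[1.6,25.4,7],"spin":2.5}]'; python3 - <<'E'
from h import *
go([.5085,.2676,-.029],13.3)
c=get_calibration('wrist');im=capture('wrist')[:,:,::-1].copy()
b=box(.074,.044,.014,.5085,.2676,np.radians(13.3),0);S=1.4
im=cv2.resize(im,None,fx=S,fy=S,interpolation=cv2.INTER_CUBIC)
p=((proj('wrist',b,c)+.5)*S-.5).round().astype(int)
cv2.polylines(im,[p[4:].reshape(-1,1,2)],True,(0,0,255),1)
cv2.imwrite('pics/w14.png',im)
im=capture('top')[:,:,::-1]; cv2.imwrite('pics/t14.png',cv2.resize(im[140:260,240:380],None,fx=5,fy=5,interpolation=cv2.INTER_CUBIC))
E
```

```text
time_s: 16.55
tcp_pos: [0.5099, 0.2672, 0.0607]
ee_rot: [[-0.973, -0.23, 0.001], [-0.23, 0.973, 0.001], [-0.002, 0.0, -1.0]]
wrist_force: [0.5, 0.4, -0.8]
gripper_width: 0.996
delta [0.14 0.07 8.97] spin -0.0 yaw 13.29 tilt 0.09 tcp [0.5099 0.2672 0.0607] j [  43.8   24.2  -16.3    0.   -49.4 -120.5] F [ 0.5  0.4 -0.8] w 86.6 t 16.55
```

View pics/w14.png

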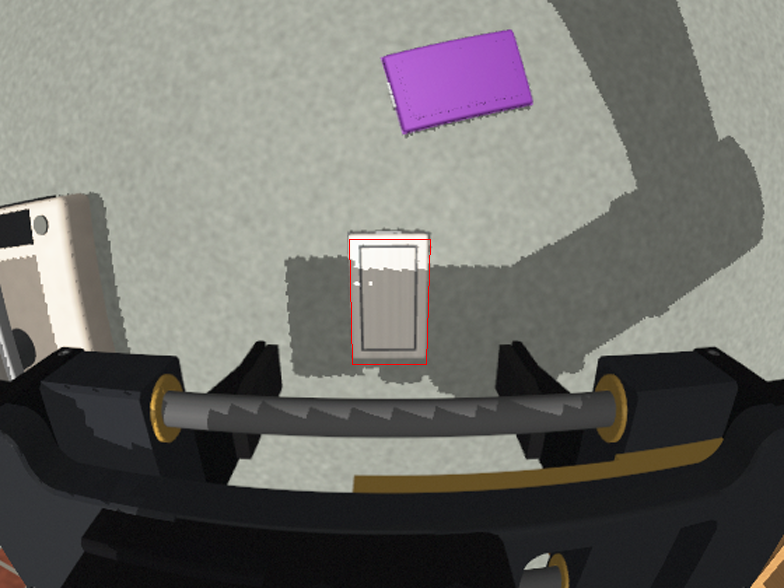

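View pics/t14.png

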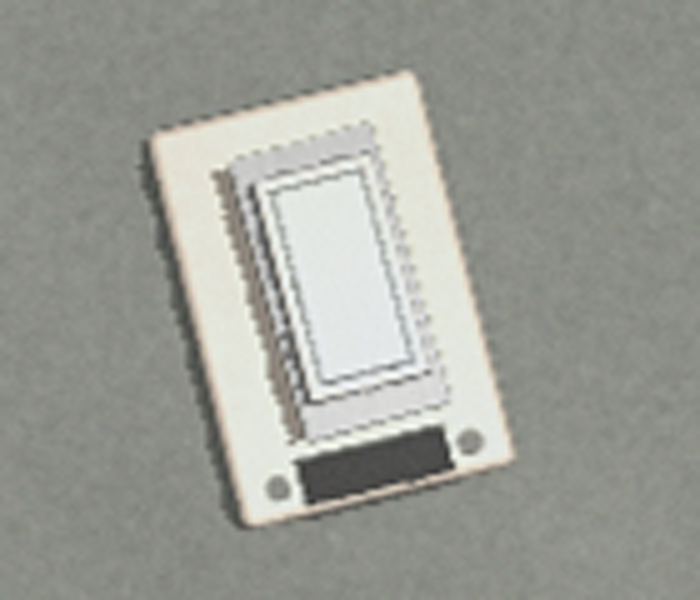

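```bash
python3 - <<'E'
from h import *
def q(b,z):
    b=(np.array(b)+.5)/5-.5+[240,140]
    P=np.array([bp('top',u,z) for u in b]); print(P.mean(0).round(4),[np.linalg.norm(P[i]-P[i-1]).round(4) for i in range(4)],[np.degrees(np.arctan2(*(P[i]-P[j])[[1,0]])).round(1) for i,j in((0,3),(1,2))])
q([(232,160),(372,122),(447,403),(308,442)],.078)
q([(253,185),(367,153),(432,372),(310,403)],.096)
E
```

```text
[0.5949 0.028  0.078 ] [np.float64(0.1297), np.float64(0.0645), np.float64(0.1293), np.float64(0.0635)] [np.float64(16.0), np.float64(15.6)]
[0.594  0.0287 0.096 ] [np.float64(0.0984), np.float64(0.0517), np.float64(0.0998), np.float64(0.0545)] [np.float64(15.6), np.float64(17.2)]
```

```bash
python3 -m inch '[{"fingers":8.7,"delta_pos":[0.15,0.05,4],"spin":0},{"fingers":8.7,"delta_pos":[0.15,0.05,7],"spin":0},{"fingers":8.7,"delta_pos":[0.15,0.05,8.5],"spin":0},{"fingers":8.7,"delta_pos":[0.15,0.05,8.9],"spin":0},{"fingers":8.7,"delta_pos":[0.15,0.05,8.9],"spin":0},{"fingers":3,"delta_pos":[0.15,0.05,8.9],"spin":0},{"fingers":3,"delta_pos":[0.15,0.05,8.9],"spin":0},{"fingers":3,"delta_pos":[0.15,0.05,8.9],"spin":0},{"fingers":3,"delta_pos":[0.15,0.05,8.9],"spin":0},{"fingers":3,"delta_pos":[0.15,0.05,8.9],"spin":0},{"fingers":3,"delta_pos":[0.15,0.05,8.9],"spin":0},{"fingers":3,"delta_pos":[0.15,0.05,8.9],"spin":0},{"fingers":3,"delta_pos":[0.15,0.05,8.9],"spin":0},{"fingers":3,"delta_pos":[0.15,0.05,8.9],"spin":0},{"fingers":3,"delta_pos":[0.15,0.05,8.9],"spin":0},{"fingers":3,"delta_pos":[0.15,0.05,8.9],"spin":0}]'
```

```text
time_s: 18.25
tcp_pos: [0.5074, 0.2672, -0.0291]
ee_rot: [[-0.973, -0.23, -0.0], [-0.23, 0.973, -0.0], [0.0, -0.0, -1.0]]
wrist_force: [-0.9, -1.1, 2.6]
gripper_width: 0.499
```

```bash
python3 -m inch '[{"fingers":3,"delta_pos":[0,0,-1],"spin":0},{"fingers":3,"delta_pos":[0,0,-4],"spin":0},{"fingers":3,"delta_pos":[0,0,-8],"spin":0},{"fingers":3,"delta_pos":[0,0,-12],"spin":0},{"fingers":3,"delta_pos":[0,0,-15],"spin":0},{"fingers":3,"delta_pos":[0,0,-15],"spin":0},{"fingers":3,"delta_pos":[0,0,-15],"spin":0}]'; python3 - <<'E'
from h import *
go([.5935,.028,.12],15.8)
cv2.imwrite('pics/w15.png',cv2.resize(capture('wrist')[:,:,::-1],None,fx=1.4,fy=1.4))
E
```

```text
time_s: 18.95
tcp_pos: [0.5073, 0.2674, 0.1216]
ee_rot: [[-0.973, -0.23, 0.001], [-0.23, 0.973, 0.002], [-0.001, 0.001, -1.0]]
wrist_force: [0.3, -0.9, -1.3]
gripper_width: 0.501
delta [ -2.89 -25.28   0.13] spin -2.5 yaw 13.29 tilt 0.1 tcp [0.5073 0.2674 0.1216] j [  44.    20.2  -12.5   -0.   -57.2 -120.6] F [ 0.3 -0.9 -1.3] w 43.6 t 18.95
```

View pics/w15.png

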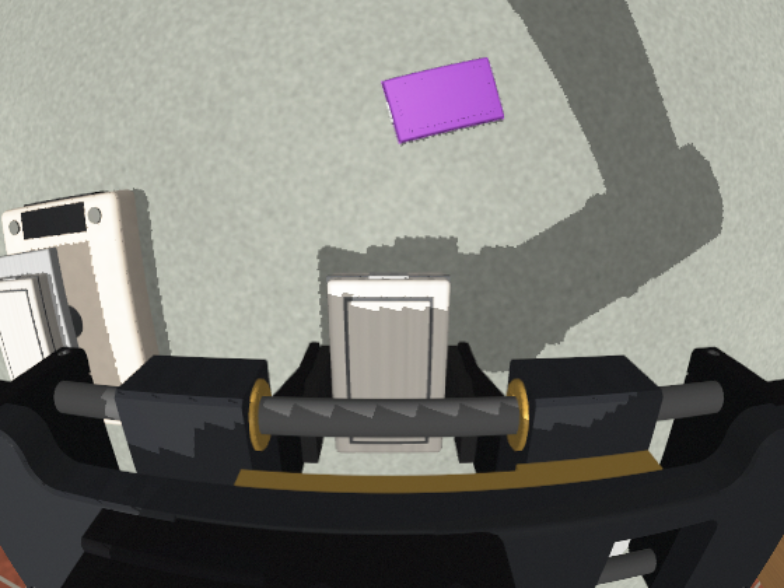

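```bash
python3 -c "
from h import *
for uv in [(328,282),(450,280),(336,449),(442,449)]: print(intool(uv,.0431))"
python3 -m inch '[{"fingers":3,"delta_pos":[-2.9,-25.3,0],"spin":-2.5},{"fingers":3,"delta_pos":[-2.9,-25.3,0],"spin":-2.5},{"fingers":3,"delta_pos":[-2.9,-25.3,0],"spin":-2.5},{"fingers":3,"delta_pos":[-2.9,-25.3,0],"spin":-2.5},{"fingers":3,"delta_pos":[-2.9,-25.3,0],"spin":-2.5},{"fingers":3,"delta_pos":[-2.9,-25.3,0],"spin":-2.5},{"fingers":3,"delta_pos":[-2.9,-25.3,2],"spin":-2.5},{"fingers":3,"delta_pos":[-2.9,-25.3,4],"spin":-2.5},{"fingers":3,"delta_pos":[-2.9,-25.3,4.5],"spin":-2.5},{"fingers":3,"delta_pos":[-2.9,-25.3,4.5],"spin":-2.5},{"fingers":3,"delta_pos":[-2.9,-25.3,4.5],"spin":-2.5},{"fingers":3,"delta_pos":[-2.9,-25.3,4.5],"spin":-2.5}]'; python3 - <<'E'
from h import *
go([.5935,.028,.0669],15.8)
cv2.imwrite('pics/w16.png',cv2.resize(capture('wrist')[:,:,::-1],None,fx=1.4,fy=1.4))
E
```

```text
[ 38.1 -21.  -43. ]
[ 38.8  22.  -43. ]
[-32.8 -21.3 -43.1]
[-32.8  22.3 -43.1]
time_s: 20.2
tcp_pos: [0.5946, 0.0282, 0.0768]
ee_rot: [[-0.962, -0.273, 0.002], [-0.273, 0.962, 0.0], [-0.002, -0.0, -1.0]]
wrist_force: [0.2, -0.5, -1.5]
gripper_width: 0.506
delta [0.11 0.01 0.99] spin 0.0 yaw 15.85 tilt 0.1 tcp [0.5946 0.0282 0.0768] j [ 18.3  24.8 -12.5   0.  -52.6 -92.5] F [ 0.2 -0.5 -1.5] w 44.0 t 20.2
```

View pics/w16.png

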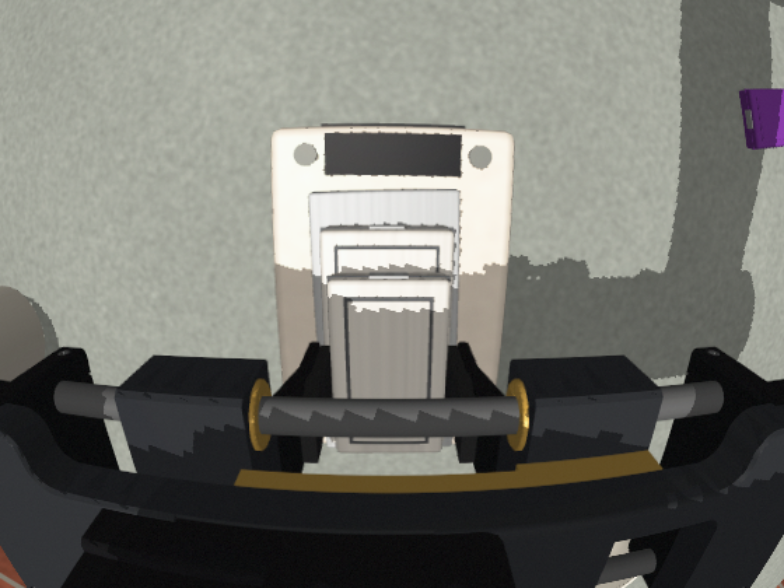

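```bash
python3 -c "
from h import *
t=sense()['tcp_pos'];z=.096-t[2]
for uv in [(321,231),(454,228)]: print(intool(uv,z))
for uv in [(310,194),(459,190)]: print(intool(uv,z-.018))
print('small')
for uv in [(328,282),(450,280)]: print(intool(uv,.0431))"
```

```text
[ 52.7 -26.4 -19.3]
[ 53.9  26.3 -19.3]
[ 66.4 -33.5  -1.3]
[68.1 30.7 -1.3]
small
[ 38.1 -21.  -43.2]
[ 38.8  22.  -43.2]
```

```bash
python3 -m inch '[{"fingers":3,"delta_pos":[0.12,-0.05,0.3],"spin":0},{"fingers":3,"delta_pos":[0.12,-0.05,0.6],"spin":0},{"fingers":3,"delta_pos":[0.12,-0.05,0.7],"spin":0},{"fingers":3,"delta_pos":[0.12,-0.05,0.7],"spin":0}]';  python3 -m inch '[{"fingers":3,"delta_pos":[0,0,0.1],"spin":0},{"fingers":3,"delta_pos":[0,0,0.1],"spin":0}]';python3 -m inch '[{"fingers":3,"delta_pos":[0,0,0.1],"spin":0},{"fingers":3,"delta_pos":[0,0,0.1],"spin":0}]'
```

```text
time_s: 20.65
tcp_pos: [0.5927, 0.0268, 0.0686]
ee_rot: [[-0.962, -0.272, -0.001], [-0.272, 0.962, -0.0], [0.001, -0.0, -1.0]]
wrist_force: [0.3, -0.8, -1.1]
gripper_width: 0.5
time_s: 20.85
tcp_pos: [0.5929, 0.0269, 0.0677]
ee_rot: [[-0.962, -0.272, -0.0], [-0.272, 0.962, -0.0], [0.0, 0.0, -1.0]]
wrist_force: [0.8, -0.3, -0.6]
gripper_width: 0.499
time_s: 21.05
tcp_pos: [0.593, 0.0269, 0.067]
ee_rot: [[-0.962, -0.273, 0.0], [-0.273, 0.962, 0.0], [-0.0, -0.0, -1.0]]
wrist_force: [0.8, -0.7, -0.3]
gripper_width: 0.499
```

```bash
python3 -m inch '[{"fingers":3,"delta_pos":[0,0,0.1],"spin":0},{"fingers":3,"delta_pos":[0,0,0.1],"spin":0}]'; python3 - <<'E'
from h import *
cv2.imwrite('pics/w17.png',cv2.resize(capture('wrist')[:,:,::-1],None,fx=1.4,fy=1.4))
E
```

```text
time_s: 21.25
tcp_pos: [0.5931, 0.0269, 0.0669]
ee_rot: [[-0.962, -0.273, 0.001], [-0.273, 0.962, -0.0], [-0.001, -0.0, -1.0]]
wrist_force: [-1.6, -0.1, 4.7]
gripper_width: 0.501
```

View pics/w17.png

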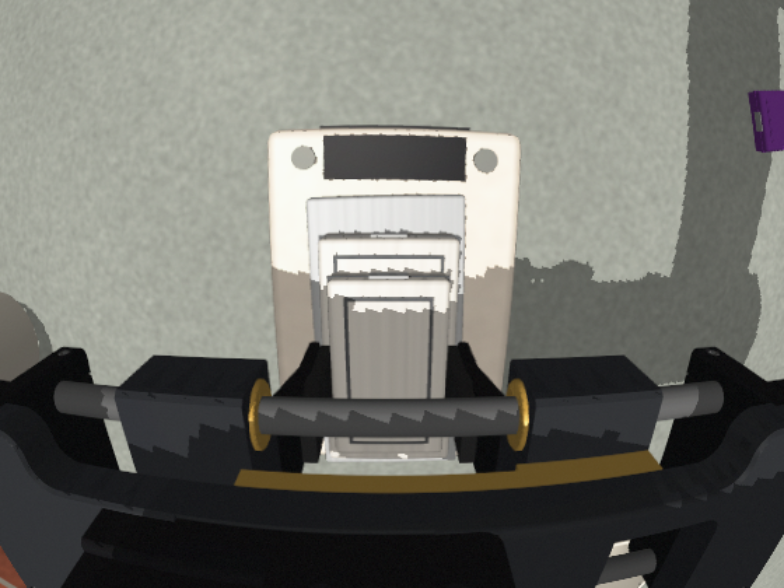

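```bash
python3 -m inch '[{"fingers":8.7,"delta_pos":[0,0,0],"spin":0},{"fingers":8.7,"delta_pos":[0,0,0],"spin":0},{"fingers":8.7,"delta_pos":[0,0,0],"spin":0},{"fingers":8.7,"delta_pos":[0,0,0],"spin":0},{"fingers":8.7,"delta_pos":[0,0,-1],"spin":0},{"fingers":8.7,"delta_pos":[0,0,-4],"spin":0},{"fingers":8.7,"delta_pos":[0,0,-7],"spin":0},{"fingers":8.7,"delta_pos":[0,0,-8],"spin":0},{"fingers":8.7,"delta_pos":[0,0,-8],"spin":0},{"fingers":8.7,"delta_pos":[0,0,-8],"spin":0},{"fingers":8.7,"delta_pos":[0,0,-8],"spin":0},{"fingers":8.7,"delta_pos":[0,0,-8],"spin":0}]'; python3 - <<'E'
from h import *
go([.5938,.0278,.0198],15.8)
im=capture('wrist')[:,:,::-1]
cv2.imwrite('pics/w18.png',cv2.resize(im[100:300,180:380],None,fx=3,fy=3,interpolation=cv2.INTER_CUBIC))
E
```

```text
time_s: 22.5
tcp_pos: [0.5921, 0.0268, 0.1444]
ee_rot: [[-0.962, -0.272, -0.003], [-0.272, 0.962, -0.001], [0.003, 0.0, -1.0]]
wrist_force: [0.1, 0.4, -0.4]
gripper_width: 0.997
delta [-0.22  0.05 12.46] spin 0.0 yaw 15.8 tilt 0.16 tcp [0.5921 0.0268 0.1444] j [ 18.2  20.9  -7.8  -0.  -61.4 -92.4] F [ 0.1  0.4 -0.4] w 86.7 t 22.5
```

View pics/w18.png

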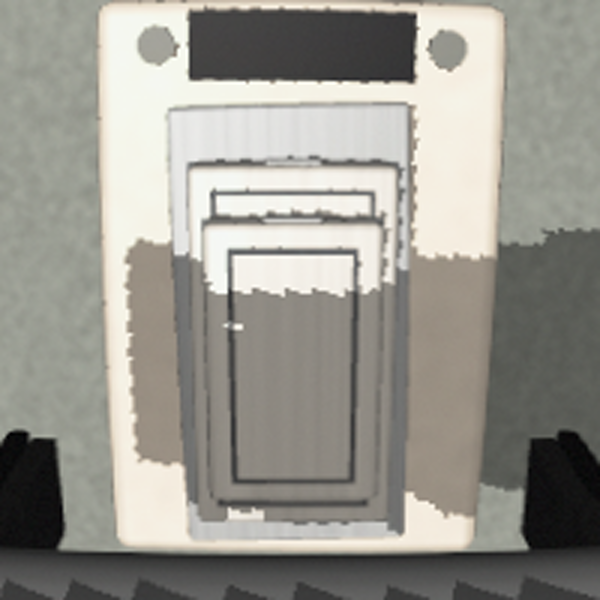

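```bash
python3 - <<'E'
from h import *
s=sense();c=get_calibration('wrist')
def f(uv,z):
    P=bp('wrist',(np.array(uv)+.5)/3-.5+[180,100],z,c); return (s['ee_rot'].T@(P-s['tcp_pos'])*1000).round(1)[:2]
for n,z,L in [('pan',.078,[(167,108),(413,102),(190,540),(404,533)]),('large',.096,[(188,166),(402,164),(204,520),(388,520)]),('small',.110,[(204,222),(383,220),(211,502),(378,502)])]:
    Q=[f(u,z) for u in L]; print(n,[q.tolist() for q in Q],np.mean(Q,0).round(1))
E
```

```text
pan [[64.1, -33.6], [65.7, 32.8], [-65.3, -31.2], [-63.0, 34.4]] [0.4 0.6]
large [[50.3, -26.2], [50.8, 28.1], [-49.0, -24.8], [-49.0, 27.3]] [0.8 1.1]
small [[38.2, -21.1], [38.7, 22.1], [-36.3, -21.3], [-36.3, 22.9]] [1.1 0.6]
```

```bash
python3 -m inch '[{"fingers":8.7,"delta_pos":[0.04,0.05,3],"spin":0},{"fingers":8.7,"delta_pos":[0.04,0.05,6],"spin":0},{"fingers":8.7,"delta_pos":[0.04,0.05,7.5],"spin":0},{"fingers":8.7,"delta_pos":[0.04,0.05,8],"spin":0},{"fingers":8.7,"delta_pos":[0.04,0.05,8],"spin":0},{"fingers":8.7,"delta_pos":[0.04,0.05,8],"spin":0}]'; python3 - <<'E'
from h import *
go([.5938,.0278,.0198],15.8)
cv2.imwrite('pics/w19.png',cv2.resize(capture('wrist')[:,:,::-1],None,fx=1.4,fy=1.4))
E
python3 fing2.py pics/s19.png 34
```

```text
time_s: 23.15
tcp_pos: [0.5932, 0.0274, 0.0667]
ee_rot: [[-0.962, -0.273, 0.002], [-0.273, 0.962, 0.0], [-0.002, -0.0, -1.0]]
wrist_force: [-0.4, -0.2, -0.1]
gripper_width: 1.002
delta [-0.06  0.02  4.69] spin 0.0 yaw 15.83 tilt 0.09 tcp [0.5932 0.0274 0.0667] j [ 18.3  25.3 -13.3   0.  -51.3 -92.5] F [-0.4 -0.2 -0.1] w 87.2 t 23.15
```

View pics/w19.png

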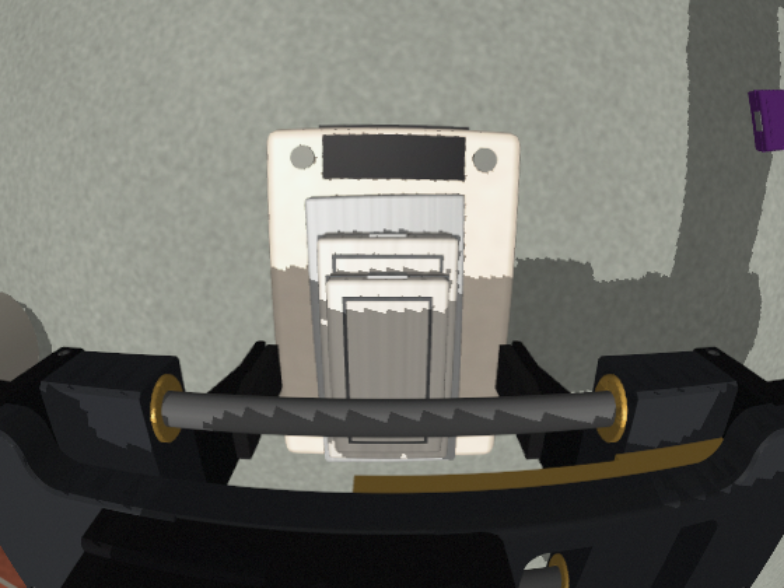

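View pics/s19.png

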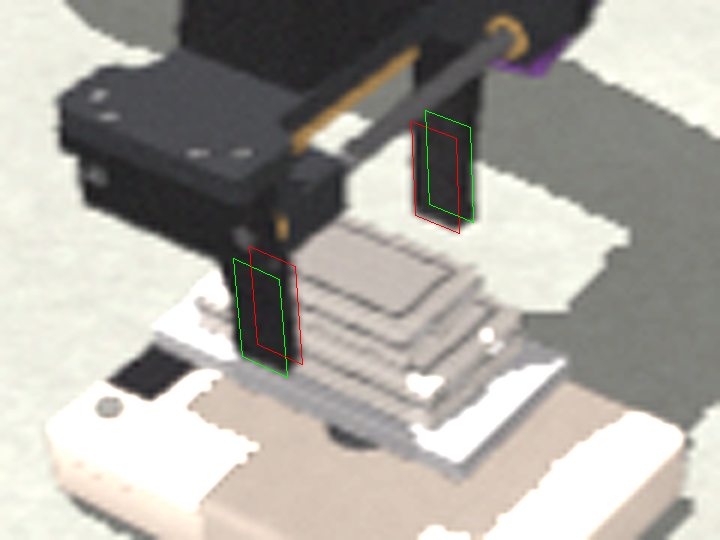

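```bash
python3 -m inch '[{"fingers":8.7,"delta_pos":[0,-0.05,2],"spin":0},{"fingers":8.7,"delta_pos":[0,-0.05,4],"spin":0},{"fingers":8.7,"delta_pos":[0,-0.05,4.7],"spin":0},{"fingers":8.7,"delta_pos":[0,-0.05,4.7],"spin":0},{"fingers":7.4,"delta_pos":[0,-0.05,4.7],"spin":0},{"fingers":7.1,"delta_pos":[0,-0.05,4.7],"spin":0},{"fingers":7.0,"delta_pos":[0,-0.05,4.7],"spin":0},{"fingers":6.9,"delta_pos":[0,-0.05,4.7],"spin":0},{"fingers":6.8,"delta_pos":[0,-0.05,4.7],"spin":0},{"fingers":6.7,"delta_pos":[0,-0.05,4.7],"spin":0},{"fingers":6.6,"delta_pos":[0,-0.05,4.7],"spin":0},{"fingers":6.6,"delta_pos":[0,-0.05,4.7],"spin":0}]'; python3 fing2.py pics/s20.png 34
```

```text
time_s: 24.45
tcp_pos: [0.5926, 0.0266, 0.0189]
ee_rot: [[-0.962, -0.273, 0.0], [-0.273, 0.962, -0.0], [0.0, -0.0, -1.0]]
wrist_force: [0.0, -1.0, 0.3]
gripper_width: 0.759
```

View pics/s20.png

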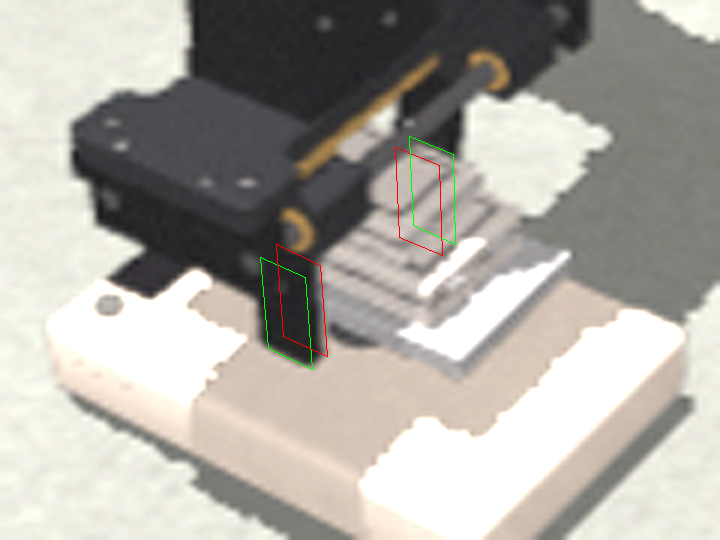

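```bash
python3 -m inch '[{"fingers":6.4,"delta_pos":[0,0,0],"spin":0},{"fingers":6.2,"delta_pos":[0,0,0],"spin":0},{"fingers":5.5,"delta_pos":[0,0,0],"spin":0},{"fingers":3,"delta_pos":[0,0,0],"spin":0},{"fingers":3,"delta_pos":[0,0,0],"spin":0},{"fingers":3,"delta_pos":[0,0,0],"spin":0},{"fingers":3,"delta_pos":[0,0,-0.2],"spin":0},{"fingers":3,"delta_pos":[0,0,-0.5],"spin":0},{"fingers":3,"delta_pos":[0,0,-1],"spin":0},{"fingers":3,"delta_pos":[0,0,-1],"spin":0},{"fingers":3,"delta_pos":[0,0,-1],"spin":0},{"fingers":3,"delta_pos":[0,0,-1],"spin":0}]'; python3 fing2.py pics/s21.png 34;  python3 - <<'E'
from h import *
cv2.imwrite('pics/w21.png',cv2.resize(capture('wrist')[:,:,::-1],None,fx=1.4,fy=1.4))
E
```

```text
time_s: 25.7
tcp_pos: [0.5923, 0.0269, 0.0287]
ee_rot: [[-0.962, -0.272, -0.0], [-0.272, 0.962, 0.0], [0.0, 0.0, -1.0]]
wrist_force: [-0.2, 0.1, -6.1]
gripper_width: 0.756
```

View pics/s21.png

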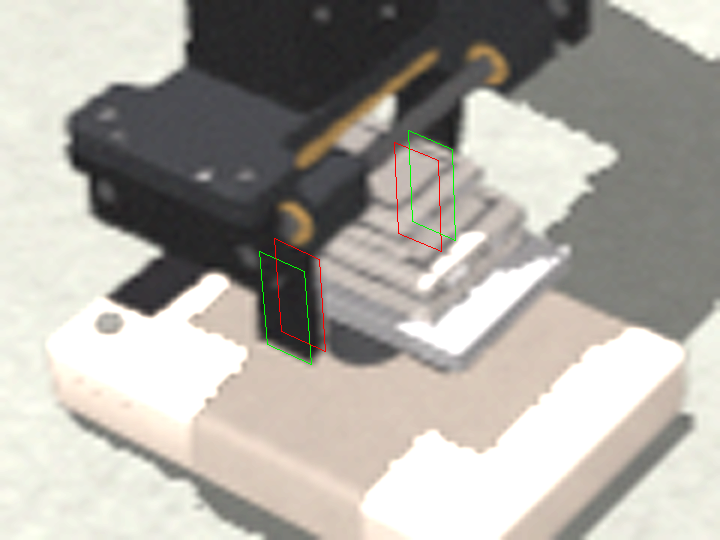

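View pics/w21.png

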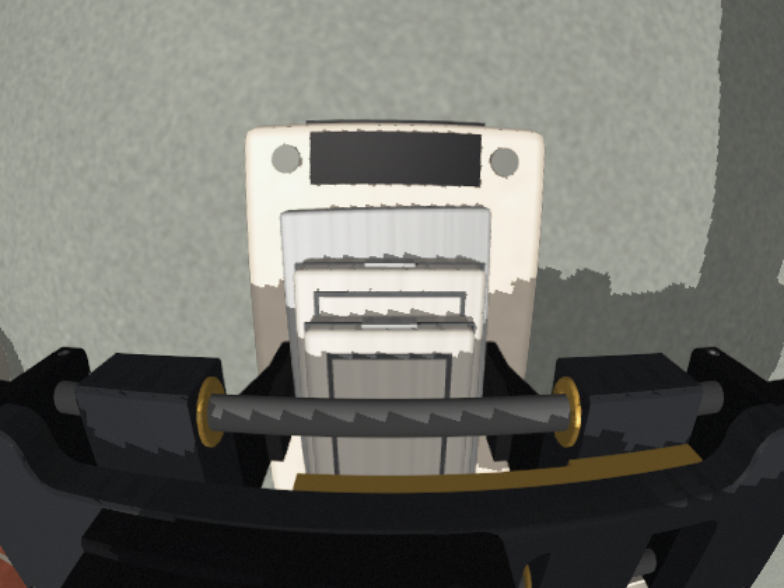

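```bash
python3 -m inch '[{"fingers":3,"delta_pos":[0,0,-0.3],"spin":0},{"fingers":3,"delta_pos":[0,0,-0.8],"spin":0},{"fingers":3,"delta_pos":[0,0,-1.6],"spin":0},{"fingers":3,"delta_pos":[0,0,-2.4],"spin":0},{"fingers":3,"delta_pos":[0,0,-3.2],"spin":0},{"fingers":3,"delta_pos":[0,0,-4],"spin":0},{"fingers":3,"delta_pos":[0,0,-4.8],"spin":0},{"fingers":3,"delta_pos":[0,0,-5.6],"spin":0},{"fingers":3,"delta_pos":[0,0,-6.4],"spin":0},{"fingers":3,"delta_pos":[0,0,-7.2],"spin":0},{"fingers":3,"delta_pos":[0,0,-8],"spin":0},{"fingers":3,"delta_pos":[0,0,-8.6],"spin":0},{"fingers":3,"delta_pos":[0,0,-9],"spin":0},{"fingers":3,"delta_pos":[0,0,-9],"spin":0},{"fingers":3,"delta_pos":[0,0,-9],"spin":0},{"fingers":3,"delta_pos":[0,0,-9],"spin":0},{"fingers":3,"delta_pos":[0,0,-9],"spin":0},{"fingers":3,"delta_pos":[0,0,-9],"spin":0}]'; python3 - <<'E'
from h import *
go([.5938,.0278,.119],15.8)
cv2.imwrite('pics/w22.png',cv2.resize(capture('wrist')[:,:,::-1],None,fx=1.4,fy=1.4))
im=capture('scene')[110:260,170:330,::-1]
cv2.imwrite('pics/s22.png',cv2.convertScaleAbs(cv2.resize(im,None,fx=4,fy=4,interpolation=cv2.INTER_CUBIC),alpha=1.7,beta=20))
E
```

```text
time_s: 27.6
tcp_pos: [0.5924, 0.0268, 0.1185]
ee_rot: [[-0.962, -0.272, -0.001], [-0.272, 0.962, -0.0], [0.001, 0.0, -1.0]]
wrist_force: [0.3, 0.2, -5.5]
gripper_width: 0.754
delta [-0.16  0.06 -0.05] spin 0.0 yaw 15.81 tilt 0.04 tcp [0.5924 0.0268 0.1185] j [ 18.2  22.2  -9.8  -0.  -58.  -92.4] F [ 0.3  0.2 -5.5] w 65.6 t 27.6
```

View pics/w22.png

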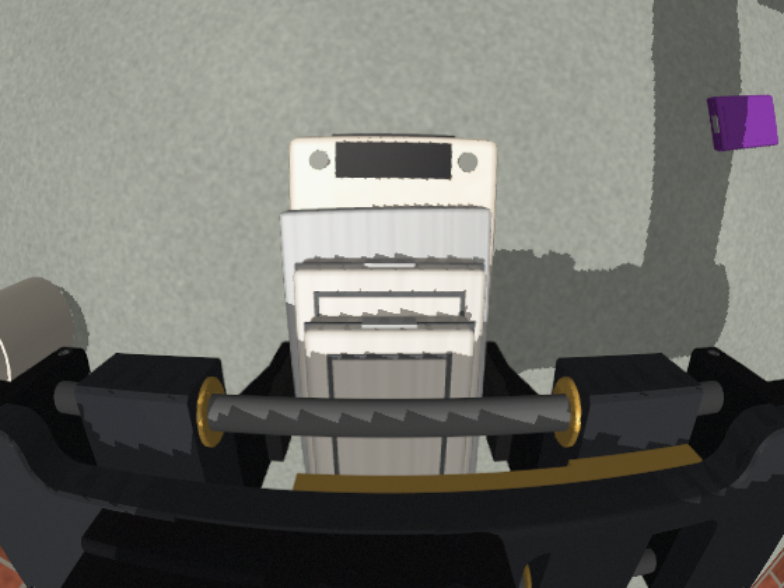

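View pics/s22.png

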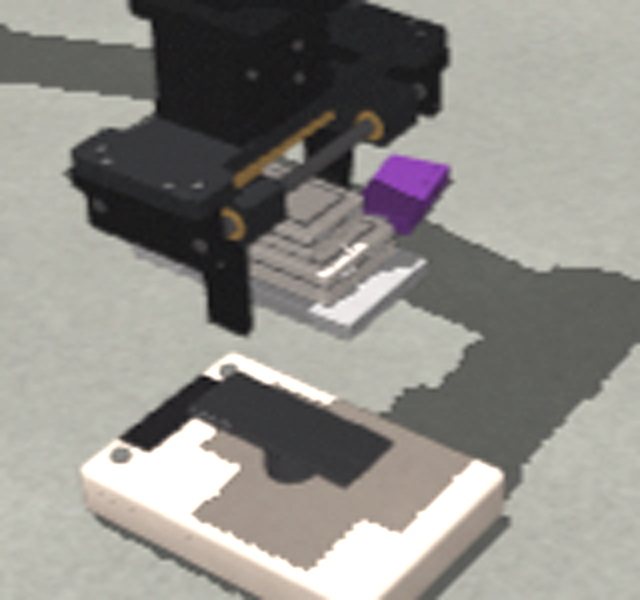

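```bash
python3 -m inch '[{"fingers":3,"delta_pos":[0,0,0],"spin":0},{"fingers":3,"delta_pos":[0,0,0],"spin":0},{"fingers":3,"delta_pos":[0,0,0],"spin":0},{"fingers":3,"delta_pos":[0,0,0],"spin":0},{"fingers":3,"delta_pos":[0,0,0],"spin":0},{"fingers":3,"delta_pos":[0,0,0],"spin":0},{"fingers":3,"delta_pos":[0,0,0],"spin":0},{"fingers":3,"delta_pos":[0,0,0],"spin":0},{"fingers":3,"delta_pos":[0,0,0],"spin":0},{"fingers":3,"delta_pos":[0,0,0],"spin":0},{"fingers":3,"delta_pos":[0,0,0],"spin":0},{"fingers":3,"delta_pos":[0,0,0],"spin":0},{"fingers":3,"delta_pos":[0,0,0],"spin":0},{"fingers":3,"delta_pos":[0,0,0],"spin":0},{"fingers":3,"delta_pos":[0,0,0],"spin":0},{"fingers":3,"delta_pos":[0,0,0],"spin":0},{"fingers":3,"delta_pos":[0,0,0],"spin":0},{"fingers":3,"delta_pos":[0,0,0],"spin":0},{"fingers":3,"delta_pos":[0,0,0],"spin":0},{"fingers":3,"delta_pos":[0,0,0],"spin":0}]'; python3 - <<'E'
from h import *
for n,uv,z in [('pan',(281,212),.0591),('pan',(490,208),.0591),('large',(296,268),.0771),('large',(484,268),.0771),('small',(305,329),.0911),('small',(474,327),.0911)]: print(n,intool(uv,z))
# where far edge would appear at tilt +-4 deg about tool y (pan centre x~0.5, y~0)
c=get_calibration('wrist');s=sense()
for a in (-4,0,4):
    r=np.radians(a);print(a,(proj('wrist',s['tcp_pos']+s['ee_rot']@np.array([.0005+.065*np.cos(r),0,-.0541+.065*np.sin(r)-.005]),c)*1.4).round(1))
im=capture('wrist')[:,:,::-1];cv2.imwrite('pics/w23.png',cv2.resize(im,None,fx=1.4,fy=1.4))
a=cv2.imread('pics/w21.png').astype(int);b=cv2.imread('pics/w23.png').astype(int)
def rows(i): g=i[:,470:480].mean((1,2)); return [g[k].round() for k in range(200,220,2)]
print(rows(a));print(rows(b)); print(s['moment'],s['wrist_force'])
E
```

```text
time_s: 29.7
tcp_pos: [0.5925, 0.0268, 0.1188]
ee_rot: [[-0.962, -0.272, -0.0], [-0.272, 0.962, -0.0], [0.0, -0.0, -1.0]]
wrist_force: [0.0, 0.3, -6.2]
gripper_width: 0.754
pan [ 64.7 -32.9 -59.1]
pan [ 65.9  31.6 -59.1]
large [ 51.  -25.1 -77.1]
large [ 51.   26.5 -77.1]
small [ 38.5 -20.7 -91.1]
small [ 39.   21.8 -91.1]
-4 [387.2 209.7]
0 [387.2 207.7]
4 [387.2 206.8]
[np.float64(238.0), np.float64(232.0), np.float64(192.0), np.float64(122.0), np.float64(128.0), np.float64(180.0), np.float64(197.0), np.float64(204.0), np.float64(204.0), np.float64(204.0)]
[np.float64(241.0), np.float64(238.0), np.float64(204.0), np.float64(116.0), np.float64(130.0), np.float64(183.0), np.float64(200.0), np.float64(207.0), np.float64(208.0), np.float64(207.0)]
[-0.03517312 -0.00538643 -0.02807894] [ 0.02324597  0.25903585 -6.18123787]
```

```bash
python3 - <<'E'
from h import *
s=sense();t=s['tcp_pos'];R=s['ee_rot'];c=t+R@np.array([.0005,0,-.0541]);print(c)
im=capture('scene')[:,:,::-1];S=5;x0,y0=180,130
z=cv2.convertScaleAbs(cv2.resize(im[y0:y0+75,x0:x0+110],None,fx=S*1.4,fy=S*1.4,interpolation=cv2.INTER_CUBIC),alpha=1.7,beta=20);S*=1.4
for a,col in((-4.6,(255,0,0)),(0,(0,0,255)),(4.6,(0,160,0))):
    r=np.radians(a);B=box(.13,.066,.01,0,0,0,-.005);Ry=np.array([[np.cos(r),0,np.sin(r)],[0,1,0],[-np.sin(r),0,np.cos(r)]])
    P=c+(B@Ry.T*[1,1,-1])@R.T
    p=((proj('scene',P)-[x0,y0]+.5)*S-.5).round().astype(int)
    cv2.polylines(z,[p[:4].reshape(-1,1,2)],True,col,1)
    if a==0: cv2.polylines(z,[p[4:].reshape(-1,1,2)],True,(0,255,255),1)
cv2.imwrite('pics/s24.png',z)
E
```

```text
[0.59205728 0.02669035 0.17295485]
```

View pics/s24.png

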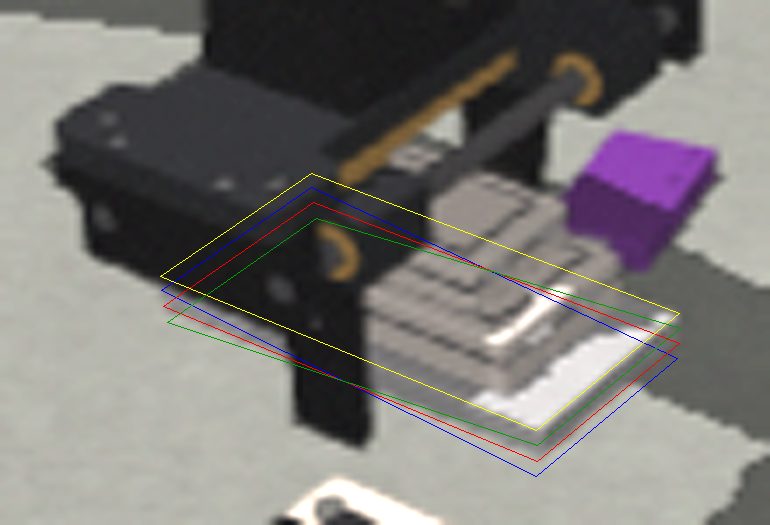

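```bash
python3 -c "
from station import *
print(finish_job()); s=sense(); print(s['time_s'],s['tcp_pos'],s['gripper_width'])"
```

```text
the job is handed in; nothing more can be done
None
the job is handed in; nothing more can be done
```

I stacked both tins on the pan, let go, then gripped the pan by its long sides and lifted it with its pile about 100 mm straight up. I held it there for over 2 s and handed in while still holding, at about 30 s on the robot's clock. No verdict was reported.

**Checks before handing in**
- **Stack:** after release, the wrist picture put pan, large tin and small tin within 1 mm of each other and in line to about 1–2°.
- **Grip:** the opening held steady at 65.6 mm on the 66 mm pan. The wrist carried about 6 N, a little over the roughly 5.4 N expected. The pile showed no slip between the start of the lift and the end of the hold.
- **Level:** a level pan drawn into the scene picture lay on the real one to about a pixel, so I put the tilt at 1–2° at most. The wrist picture was too insensitive to tilt to confirm this.
- **Bowl, mug and jar:** I never came near them, but I did not measure them again at the end.

**What disagreed with the description**
- **Fingertip position:** the real fingertips end about 34 mm short of the reported TCP. The first grasp of the large tin therefore closed above it and touched nothing. I found the offset in the scene picture and measured it by touching the bench with the shut fingers. All later heights allow for it.
- **TCP reading:** it scattered by 1–2 mm before settling, so I checked the placings against the wrist pictures.

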